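# Cartons out to thaw, tubs into the freezer basket

### The job

Pull the wire basket right out of its freezer bay, swap the carton in it for the tubs, standing every round tub upright on the basket floor while the basket is out, and only then slide the loaded basket fully home into the bay, up against its back wall. Lay every oblong carton, from the basket and from the worktop, flat on the sloped thawing stand, side by side, lengthwise up and down the slope, with its lower end resting against the bottom lip. Leave the mug, the jar and the pepper mill where they are.

Things in the scene. Friction and masses are not known exactly. Their poses are not given: they have to be found in the camera images.
- carton1: frozen oblong carton wrapped in plain white or brown paper, rigid, 110 (its x) x 52 (its y) x 36 (its z) mm, about 0.2 kg; origin at its centre, so 18 mm above what it lies flat on. Starts lying in the basket, over its floor; always there
- carton2: frozen oblong carton wrapped in plain white or brown paper, rigid, 110 (its x) x 52 (its y) x 36 (its z) mm, about 0.2 kg; origin at its centre, so 18 mm above what it lies flat on. Starts lying on the worktop. Two or three of cartons 2 to 4 are there; the state gives None for an absent one
- carton3: frozen oblong carton wrapped in plain white or brown paper, rigid, 110 (its x) x 52 (its y) x 36 (its z) mm, about 0.2 kg; origin at its centre, so 18 mm above what it lies flat on. Starts lying on the worktop. Two or three of cartons 2 to 4 are there; the state gives None for an absent one
- carton4: frozen oblong carton wrapped in plain white or brown paper, rigid, 110 (its x) x 52 (its y) x 36 (its z) mm, about 0.2 kg; origin at its centre, so 18 mm above what it lies flat on. Starts lying on the worktop. Two or three of cartons 2 to 4 are there; the state gives None for an absent one
- tub1: round lidded plastic tub, straight-sided, 54 mm diameter, 62 mm high, about 0.15 kg; origin at the centre of its underside, z up when upright, as it starts. Two or three tubs are there; the state gives None for an absent one
- tub2: round lidded plastic tub, straight-sided, 54 mm diameter, 62 mm high, about 0.15 kg; origin at the centre of its underside, z up when upright, as it starts. Two or three tubs are there; the state gives None for an absent one
- tub3: round lidded plastic tub, straight-sided, 54 mm diameter, 62 mm high, about 0.15 kg; origin at the centre of its underside, z up when upright, as it starts. Two or three tubs are there; the state gives None for an absent one
- deck: smooth slippery sloped deck of the thawing stand, 130 mm up the slope, 358 mm wide between its 10 mm high cheeks, at 35 degrees, rising away from the robot; cartons slide down it. Origin on its surface, mid lower edge, where it meets the lip's inner face, 34 mm above the worktop; x up the slope, y left along the lip, z square out of the deck. The lip stands 22 mm out of the deck
- stand: the fixed steel thawing stand that carries the deck, 370 mm wide; origin on the worktop, 55 mm behind the lower edge of the deck; x points to its high rear side, z up. It covers x from -70 to 80 mm, with the rear edge of the deck 109 mm high; the lip (8 mm thick) runs along its low front side
- bay: fixed white freezer drawer bay on the worktop, open at the front (-x side) and floorless, so the basket slides in on the worktop; 206 wide, 100 mm high, 162 mm wide inside. Origin at worktop height in the middle of its mouth, x points into it, z up. Inner face of the back wall at x = 206 mm. Thin bars cross it at 97 mm height; 70 mm high flaps flare from the mouth to x = -28 mm, 195 mm apart
- basket: loose wire basket, 195 (x) x 150 (y) x 22 mm high, inside 185 x 140, floor 4, walls 5 mm, 0.5 kg, slides easily; origin at the centre of its underside, z up, x towards its rear end, which goes into the bay first. Starts in the bay, home or up to 50 mm short of it, on the worktop. Home against the back wall its origin is at x = 108.5 mm in the bay's frame
- handle (a point): middle of the basket's handle: an upright flat bar 10 mm thick (x), 98 long (y), 26 mm high, from 37 to 63 mm above the worktop, 40 mm out in front of the basket's front wall (35 mm clear gap), carried by a strut at each end. The point is 137.5 mm from the basket's origin along -x and 50 mm above its underside
- mug: white mug, 80 mm diameter, 95 mm high, a bystander to be left alone; origin at the centre of its underside
- jar: glass jar, 72 mm diameter, 110 mm high, a bystander to be left alone; origin at the centre of its underside
- mill: dark wooden pepper mill, 56 mm diameter, 135 mm high, a bystander to be left alone; origin at the centre of its underside
Things that resemble listed ones, but are neither listed nor needed, are in the scene too. Leave any orange look-alike of the carton3 alone. Leave any purple or turquoise look-alike of the carton1 alone.

How it is judged:
By the outcome, as a careful person would: the job done as asked, in the order asked, and still so for the second after the job is handed in, with the robot touching nothing.
Of carton2, carton3, carton4 only 2 to 3 are there at a start; the rules pass over those that are not, and their reading is None.
Of tub1, tub2, tub3 only 2 to 3 are there at a start; the rules pass over those that are not, and their reading is None.
At some moment in a run one of carton1, carton2, carton3, carton4, tub1, tub2, tub3 may be knocked a few centimetres aside while the robot is not near it.
It also fails if it takes over 208 s, if anything falls off the work surface, if the arm or the gripper's body presses on something with over 40 N, if the wrist force passes 120 N, or if a joint passes its speed limit or range.

### The arm

A 6-joint arm with a two-finger parallel gripper is mounted at the origin on the work surface. World frame = base frame: x ahead of the robot, y to its left, z up, the work surface at z = 0. Lengths are in m, angles in rad, forces in N, time in s.
With the tool pointing down it reaches from about 0.275 to 0.75 m from the base axis. Payload 10.2 kg.
Tool frame: the origin (TCP) lies at the very end of the fingers, on their centre line; the grasp point (between the pads) lies 19 mm behind it; z points along the fingers, y is the line along which they close (so a half turn about z gives the same grasp; the last joint's range is limited). The gripper opens to 88 mm and grips with 3 to 60 N. Pads are 18 mm wide; open, the fingers measure 123 mm over their backs; the gripper's body (75 mm by 187 mm) begins 45 mm behind the grasp point.
Start: joints at [0.899, 0.313, 1.498, -0, 1.331, -0.223], TCP at [0.228, 0.473, 0.199] pointing down, gripper open.
Joint ranges: [-2.94, 2.94], [-0.97, 2.17], [0.19, 2.56], [-1.23, 4.37], [0.02, 3.11], [-2.88, 2.88]. Speed limits (rad/s): [2.39, 2.39, 3.01, 3.14, 3.14, 3.14].

### API

Orientations are given as a unit quaternion [x, y, z, w].
In Python, from rig import status, vision, order gives the robot as it stands. The module is installed in compiled form; this text tells all that it offers.
- The arm moves only by the shell command python3 -m pendant 'ROWS' [OPENING] [FORCE]. ROWS is JSON, a list of rows, each a list of 6 numbers: the shift along the tool's x, y, z in cm, then the turn, a rotation vector about the tool's x, y, z in degrees. In form: [[x, y, z, rx, ry, rz], ...]. A call has 1 to 8 rows; each row shifts and turns the commanded pose from where the row before left it, along the tool's axes as they then stand; what a row does not reach is not made up. A row lasts 1/12 s, in which the tool goes at most 41.7 mm and 7.16 degrees, less where a joint would pass 70% of its speed; a pose out of reach is approached as far as the arm can. A call is refused whole if a number of a shift passes 4.17 or a number of a turn 7.16, either way. A call with a gripper value outside its range is refused whole. OPENING is the opening, from 0 (shut) to 1 (fully open), set as the call begins (- or left out, the last holds). The fingers move at their own pace and stop on an object; FORCE is the grip in N (left out, the last holds). Time passes only in rows, so rows that do not move let the fingers close. It gives the time, the measured TCP pose, the force, the opening and the grip force at its end, in the units of the state.
- status.observe(): the state, without advancing time (a new reading comes with each control period).
- vision.camera(name): name is "scene" or "top"; returns (picture, depth): 384x512x3 uint8, red, green, blue; 384x512 float32, m along the optical axis (not along the pixel's ray), 0 where there is no reading.
- vision.camera_model(name): a dict with "K" (3x3 intrinsics, pixels), "camera_from_world" (4x4, takes a point from world to camera coordinates). Camera axes: x right, y down, z forward; pixel columns grow to the right and rows downward; lengths in m; the calibration is good to about 2 mm. A picture is of the moment at which its call begins. camera_model takes no time and is no camera call.
- order.sign_off(): hands the job in; it is judged then, once.
The state is a dict: "t": time; "joint_positions": joint angles; "joint_vel": joint speeds; "tau": joint torques, N m; "position": TCP position; "tool_rot": TCP orientation; "wrist_force": force on the tool from outside, world axes, zero at the start; "torque": the same for the moment, N m; "opening": opening from 0.0 (shut) to 1.0 (fully open); "grip_force": force on a finger pad.
Only numpy, scipy, OpenCV 4.12 (cv2) and the standard library are available. Lean on these libraries where they do the work, as an engineer would, in place of code of your own. Each camera call takes 0.05 s, during which the arm holds its last target. There are 200 camera calls.

## Working session

There is one attempt and no reset: what is moved stays moved. The work goes in short steps, Python scripts to look and compute and a shell command to move; the robot and the scene stay as the last step left them, time stands still between calls to the robot, and variables do not carry over. Pictures are saved under pics/ and viewed, at most 14 in all, crops included, and the job is handed in when it is done.

```bash
ls; mkdir -p pics; python3 - <<'E'
from rig import status, vision
import cv2, numpy as np
s=status.observe(); print({k:np.round(v,3) if v is not None else v for k,v in s.items()})
for n in("top","scene"):
    p,d=vision.camera(n); cv2.imwrite(f"pics/{n}0.png",cv2.resize(p[:,:,::-1],(800,600))); np.save(f"pics/{n}d",d);np.save(f"pics/{n}p",p)
    m=vision.camera_model(n); print(n,np.round(m["K"],2),np.round(m["camera_from_world"],4))
E
```

```text
pics
{'t': np.float64(0.0), 'joint_positions': array([ 0.899,  0.313,  1.498,  0.   ,  1.331, -0.223]), 'joint_vel': array([ 0.001,  0.002,  0.001, -0.   , -0.001,  0.001]), 'tau': array([-0.0000e+00, -4.0221e+01, -2.5227e+01,  6.9000e-02,  3.5000e-02,
       -0.0000e+00]), 'position': array([0.228, 0.473, 0.198]), 'tool_rot': array([ 0.222,  0.975, -0.001, -0.   ]), 'wrist_force': array([ 0.566,  0.083, -0.223]), 'torque': array([ 0.047, -0.013, -0.035]), 'grip_force': np.float64(0.0), 'opening': np.float64(0.998)}
top [[380.5    0.   255.83]
 [  0.   380.5  190.95]
 [  0.     0.     1.  ]] [[-1.1000e-03 -9.9990e-01  1.2400e-02  1.4100e-02]
 [-9.8280e-01 -1.2000e-03 -1.8470e-01  5.5940e-01]
 [ 1.8470e-01 -1.2400e-02 -9.8270e-01  1.2002e+00]
 [ 0.0000e+00  0.0000e+00  0.0000e+00  1.0000e+00]]
scene [[410.31   0.   257.11]
 [  0.   410.31 187.45]
 [  0.     0.     1.  ]] [[-2.3900e-02  9.9950e-01 -2.0300e-02 -3.3000e-03]
 [ 6.4900e-01  1.0000e-04 -7.6080e-01 -3.0550e-01]
 [-7.6040e-01 -3.1400e-02 -6.4870e-01  1.6802e+00]
 [ 0.0000e+00  0.0000e+00  0.0000e+00  1.0000e+00]]
```

View pics/top0.png

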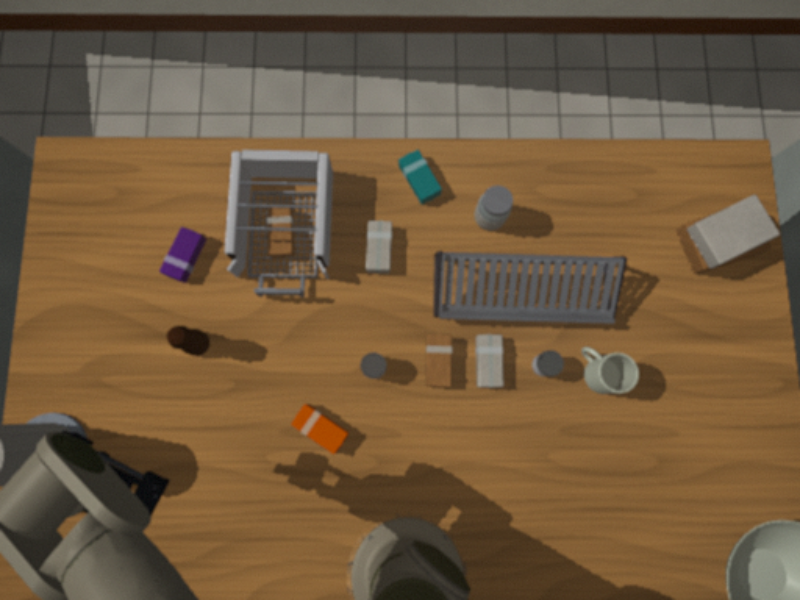

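View pics/scene0.png

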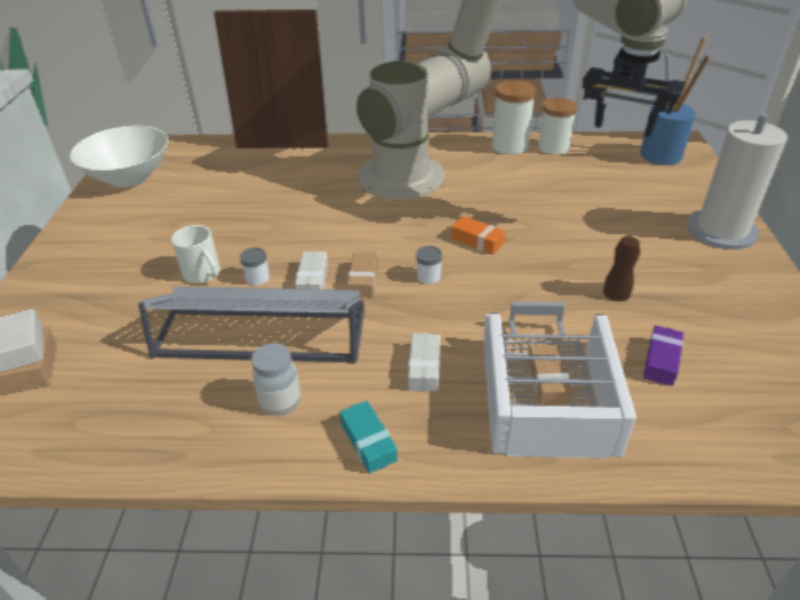

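Top view (800x600): bay at x 230–330, y 150–270 with the brown carton1 in it at (280,233), handle at (282,288). Worktop cartons at (378,246), (438,360), (489,360); tubs at (374,365), (548,363); stand at x 435–625, y 255–320. Mug, jar and mill are clear of those. Now I'll measure with depth.

```bash
cat > h.py <<'E'
import numpy as np, cv2
from rig import status, vision
from scipy.spatial.transform import Rotation as R
def cloud(n, save=None):
    p,d=vision.camera(n)
    if save: cv2.imwrite("pics/"+save,cv2.resize(p[:,:,::-1],(800,600)))
    m=vision.camera_model(n);K=m["K"];T=np.linalg.inv(m["camera_from_world"])
    v,u=np.mgrid[:384,:512]
    c=np.stack([(u-K[0,2])/K[0,0]*d,(v-K[1,2])/K[1,1]*d,d],-1)
    w=c@T[:3,:3].T+T[:3,3]; w[d==0]=np.nan
    return p,w
def ray(n,u,v,z):
    m=vision.camera_model(n);T=np.linalg.inv(m["camera_from_world"])
    q=T[:3,:3]@np.linalg.solve(m["K"],[u,v,1]); o=T[:3,3]
    return o+q*(z-o[2])/q[2]
def blobs(w,zlo,zhi,box,minpix=40):
    x0,x1,y0,y1=box
    with np.errstate(invalid='ignore'):
        M=(w[...,2]>zlo)&(w[...,2]<zhi)&(w[...,0]>x0)&(w[...,0]<x1)&(w[...,1]>y0)&(w[...,1]<y1)
    k,L,S,C=cv2.connectedComponentsWithStats(M.astype(np.uint8),connectivity=4)
    for i in range(1,k):
        if S[i,4]<minpix: continue
        q=w[L==i]; (c,sz,a)=cv2.minAreaRect((q[:,:2]*1000).astype(np.float32))
        print("px",np.round(C[i]/.64).astype(int),"n",S[i,4],"c",np.round(c,1),"size",np.round(sz,1),"ang",round(a,1),"z",np.round(np.nanpercentile(q[:,2],[5,50,95])*1000,1))
E
python3 - <<'E'
from h import *
p,w=cloud("top"); np.save("pics/w.npy",w)
box=(.2,.8,-.5,.5)
print(np.nanmedian(w[200:220,330:350,2]))
print("cartons");blobs(w,.030,.042,box)
print("tubs");blobs(w,.055,.07,box)
print("bay top");blobs(w,.092,.105,box)
print("handle");blobs(w,.045,.07,(.3,.6,0,.4),10)
print("tall");blobs(w,.085,.15,box)
E
```

```text
8.8484385711185e-05
cartons
px [278 216] n 171 c [745.2 277.6] size [45.3 52. ] ang 0.9 z [34.3 39.  41.5]
px [378 244] n 474 c [683.   61.3] size [ 51.9 110.3] ang 87.7 z [31.  35.1 39. ]
px [184 249] n 348 c [664.3 486.6] size [ 50.2 111.2] ang 70.1 z [31.4 34.9 39.2]
px [279 241] n 229 c [688.  275.7] size [55.8 52.2] ang 2.2 z [33.7 38.4 41.2]
px [524 309] n 587 c [ 539.  -251.7] size [384.8  26.2] ang 89.1 z [31.6 37.2 41.3]
px [199 341] n 40 c [471.9 436.8] size [22.3 53.1] ang 86.9 z [30.5 34.1 41.5]
px [438 359] n 526 c [434.6 -65.7] size [ 52.3 108.7] ang 89.0 z [31.5 35.1 39.1]
px [489 359] n 518 c [ 434.2 -173.8] size [ 53.3 108.5] ang 89.0 z [31.6 35.3 39.1]
px [318 428] n 556 c [293.2 181.1] size [109.5  51.9] ang 56.2 z [31.2 34.7 38.5]
tubs
px [487 217] n 40 c [ 739.9 -174. ] size [66.3 22.5] ang 58.1 z [55.8 62.8 68.4]
px [237 251] n 43 c [666.7 357.6] size [12.6 80.1] ang 75.7 z [56.2 62.8 69.4]
px [277 289] n 103 c [576.3 272.3] size [98.1 10.2] ang 89.4 z [55.9 61.1 65.2]
px [549 362] n 208 c [ 425.2 -293.3] size [52.3 50.6] ang 75.6 z [55.6 59.3 63.7]
px [372 364]
[... 476 characters left out ...]
z [ 93.3  98.9 103.4]
px [610 263] n 44 c [ 625.8 -414.9] size [27.  26.1] ang 62.8 z [ 92.9 100.2 104.2]
handle
px [277 290] n 122 c [576.3 272.3] size [98.1 10.2] ang 89.4 z [52.6 60.5 65. ]
px [372 364] n 226 c [421.   71.5] size [51.3 51.5] ang 89.6 z [55.  59.1 63.1]
tall
px [275 216] n 922 c [721.7 273. ] size [207.1 159.7] ang 89.1 z [ 91.1  98.1 102.2]
px [496 200] n 320 c [ 760.  -187.3] size [62.  61.2] ang 74.1 z [ 90.5 108.8 112.9]
px [531 262] n 1192 c [ 619.2 -252.6] size [386.6  56.5] ang 87.4 z [ 86.7  99.3 109.3]
px [179 336] n 208 c [471.9 449.1] size [40.5 43.9] ang 37.5 z [101.1 126.8 133.8]
px [617 372] n 139 c [ 404.5 -419.3] size [77.1 77.9] ang 90.0 z [86.8 93.1 97.1]
```

```bash
python3 - <<'E'
from h import *
w=np.load("pics/w.npy"); v=w.reshape(-1,3); v=v[~np.isnan(v).any(1)]
x,y,z=v.T
def fit(m,a,b): 
    c=np.polyfit(v[m,a],v[m,b],1); return np.round(c,4),m.sum()
B=(y>.15)&(y<.4)&(x>.55)&(x<.9)
t=B&(z>.092)&(z<.106)
print("bay top x",np.percentile(x[t],[.5,99.5]),"y",np.percentile(y[t],[.5,99.5]))
for lo,hi in((.60,.65),(.65,.7),(.7,.75),(.75,.8),(.8,.85)):
    s=t&(x>lo)&(x<hi); l=s&(y>.33); r=s&(y<.21)
    print(lo,"L",np.percentile(y[l],[2,98]).round(3),"R",np.percentile(y[r],[2,98]).round(3))
f=B&(z>.05)&(z<.08)&(x<.66)&((y>.34)|(y<.2)); print("flap x min",x[f].min(),len(x[f]))
h=B&(z>.055)&(z<.068)&(x<.59); print("handle fit x(y)",fit(h,1,0),"yr",y[h].min(),y[h].max())
b=t&(x>.79)&(y>.2)&(y<.34); print("back wall top",fit(b,1,0),np.percentile(x[b],[1,99]))
# stand
S=(y<-.08)&(y>-.43)&(x>.5)&(x<.68)
d=S&(z>.06)&(z<.106)&(y<-.1)&(y>-.41); A=np.c_[x[d],y[d],np.ones(d.sum())]; 
c=np.linalg.lstsq(A,z[d],rcond=None)[0]
for _ in range(3):
    k=abs(A@c-z[d])<.006; c=np.linalg.lstsq(A[k],z[d][k],rcond=None)[0]
print("plane",c,k.mean(),"slope",np.degrees(np.arctan(np.hypot(*c[:2]))),"dir",np.degrees(np.arctan2(c[1],c[0])))
print("deck x at z=.034,y=-.25:",(.034-c[2]+c[1]*.25)/c[0],"at .1086",(.1086-c[2]+c[1]*.25)/c[0])
l=S&(z>.046)&(z<.057)&(x<.56); print("lip top",fit(l,1,0),np.percentile(x[l],[2,50,98]))
for a in(-.11,-.4):
    q=S&(abs(y-a)<.03)&(z>.1);print("rear edge x",a,np.percentile(x[q],[50,99]))
q=S|((y<-.03)&(y>-.48)&(x>.5)&(x<.68)); q&=(z>.06); print("stand y",np.percentile(y[q],[.3,99.7]), [np.percentile(y[q&(abs(x-a)<.02)],[.3,99.7]) for a in(.55,.59,.63)])
E
```

```text
bay top x [0.64541924 0.87143869] y [0.16898151 0.37488968]
0.6 L [0.357 0.373] R [0.172 0.191]
0.65 L [0.341 0.376] R [0.172 0.205]
0.7 L [0.335 0.375] R [0.17  0.205]
0.75 L [0.332 0.374] R [0.171 0.201]
0.8 L [0.342 0.372] R [0.169 0.208]
flap x min 0.6156660486954606 88
handle fit x(y) (array([0.0078, 0.5743]), np.int64(103)) yr 0.2232199133314338 0.32125056996909135
back wall top (array([0.0062, 0.8445]), np.int64(371)) [0.79632475 0.87167142]
plane [ 0.66366702 -0.01905502 -0.32403763] 0.9619700748129676 slope 33.58179500573727 dir -1.644608779574897
deck x at z=.034,y=-.25: 0.5323059136993641 at .1086 0.6447116802500386
lip top (array([-0.0164,  0.53  ]), np.int64(448)) [0.51351283 0.523729   0.55984883]
rear edge x -0.11 [0.64094651 0.64787423]
rear edge x -0.4 [0.63237238 0.63837232]
stand y [-0.4452254 -0.0603136] [array([-0.44236189, -0.0624049 ]), array([-0.44540156, -0.06051183]), array([-0.44508001, -0.06010519])]
```

```bash
cat > d.py <<'E'
# python3 d.py x y z(mm) yaw tilt : deltas in tool axes (cm) from the current pose; rotation rotvec (deg)
import sys; from h import *
x,y,z,yaw,tilt=map(float,sys.argv[1:6])
s=status.observe(); Rc=R.from_quat(s["tool_rot"])
Rt=R.from_euler('z',yaw-180,degrees=True)*R.from_euler('y',-tilt,degrees=True)*R.from_matrix(np.diag([-1.,1,-1]))
dw=np.array([x,y,z])/1000-s["position"]
print("t",round(s["t"],2),"pos",np.round(s["position"]*1000,1),"F",np.round(s["wrist_force"],1),"open",round(s["opening"],3))
print("now-frame cm",np.round(Rc.inv().apply(dw)*100,2),"target-frame cm",np.round(Rt.inv().apply(dw)*100,2),"rot deg",np.round((Rc.inv()*Rt).as_rotvec(degrees=True),2))
E
python3 -m pendant '[[0,0,0,0,0,7.1],[0,0,0,0,0,7.1],[0,0,0,0,0,7.1],[0,0,0,0,0,7.1],[0,0,0,0,0,7.1],[0,0,0,0,0,7.1],[0,0,0,0,0,7.1],[0,0,0,0,0,7.1]]' 0.5
python3 -m pendant '[[0,0,0,0,0,7.1],[-1,2,0,0,0,0],[-2,3.4,0,0,0,0],[-2,3.4,0,0,0,0],[-2,3.4,0,0,0,0],[-2,3.4,0,0,0,0],[-2,3.4,0,0,0,0],[-2,3.4,0,0,0,0]]'
python3 d.py 576 272 150 89.5 0
```

```text
t: 0.82
position: [0.2277, 0.4729, 0.1985]
tool_rot: [0.662, 0.75, -0.0, 0.0]
wrist_force: [-0.1, 0.6, 0.2]
opening: 0.504
grip_force: 0.0
t: 1.48
position: [0.4541, 0.3432, 0.1986]
tool_rot: [0.705, 0.709, -0.0, -0.0]
wrist_force: [-1.2, 0.8, 0.0]
opening: 0.503
grip_force: 0.0
t 1.48 pos [454.1 343.2 198.6] F [-1.2  0.8  0. ] open 0.503
now-frame cm [-7.2  12.15  4.85] target-frame cm [-7.01 12.26  4.86] rot deg [-0.02  0.01  0.88]
```

```bash

python3 -m pendant '[[-1.8,3,0,0,0,0.9],[-1.8,3,0,0,0,0],[-1.8,3,0,0,0,0],[-1.6,3,0,0,0,0],[0,0,0,0,0,0],[0,0,0,0,0,0]]' | grep pos
python3 d.py 576 272 43 89.5 0
python3 - <<'E'
from h import *
p,w=cloud("top","top1.png")
E
```

```text
position: [0.573, 0.2729, 0.1977]
t 1.98 pos [573.  272.9 197.7] F [-0.5  0.6  0. ] open 0.495
now-frame cm [-0.08  0.32 15.47] target-frame cm [-0.08  0.3  15.47] rot deg [-0.08  0.02 -0.14]
```

View pics/top1.png

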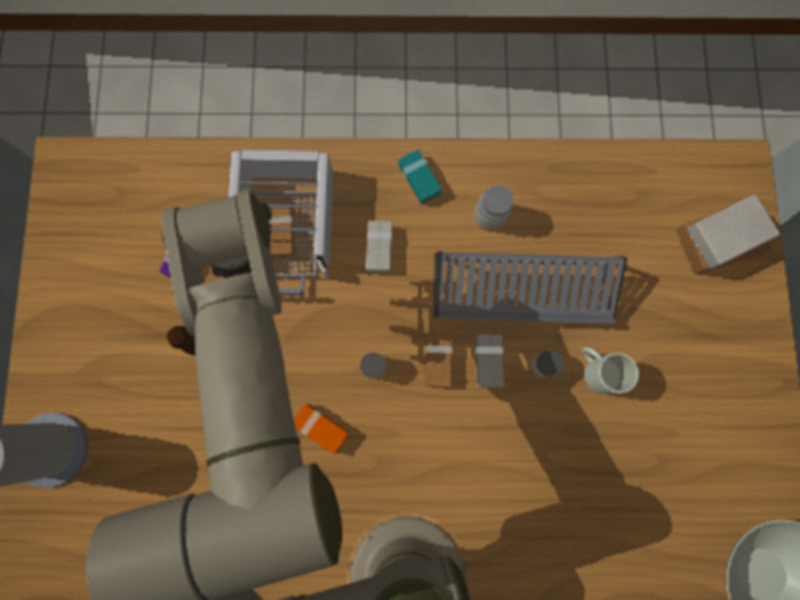

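The arm hides the left half of the handle; its right end at (303,288) hasn't moved. Descending and gripping.

```bash

python3 -m pendant '[[-0.08,0.3,3,0,0,0],[0,0,3,0,0,0],[0,0,3,0,0,0],[0,0,3,0,0,0],[0,0,2,0,0,0],[0,0,1.3,0,0,0],[0,0,0,0,0,0]]' | grep -E 'pos|force'
python3 -m pendant '[[0,0,0,0,0,0],[0,0,0,0,0,0],[0,0,0,0,0,0],[0,0,0,0,0,0],[0,0,0,0,0,0],[0,0,0,0,0,0]]' 0 25
python3 d.py 365 272 43 89.5 0
```

```text
position: [0.5727, 0.2737, 0.043]
wrist_force: [-0.1, 0.2, -0.4]
grip_force: 0.0
t: 3.12
position: [0.5754, 0.2731, 0.0462]
tool_rot: [0.71, 0.704, 0.0, 0.0]
wrist_force: [-0.2, -0.4, 0.0]
opening: 0.072
grip_force: 0.0
t 3.12 pos [575.4 273.1  46.2] F [-0.2 -0.4  0. ] open 0.072
now-frame cm [ -0.3  -21.04   0.3 ] target-frame cm [ -0.3  -21.04   0.32] rot deg [ 0.03 -0.01 -0.02]
```

```bash

python3 -m pendant '[[0,0,0,0,0,0],[0,0,0,0,0,0],[0,0,0,0,0,0]]'
python3 - <<'E'
from h import *
p,w=cloud("scene"); cv2.imwrite("pics/s1.png",cv2.resize(p[170:300,290:430,::-1],(700,650))[:600])
E
```

```text
t: 3.37
position: [0.5753, 0.2731, 0.0457]
tool_rot: [0.71, 0.704, -0.0, -0.0]
wrist_force: [-0.3, 0.2, 0.1]
opening: 0.001
grip_force: 0.0
```

View pics/s1.png

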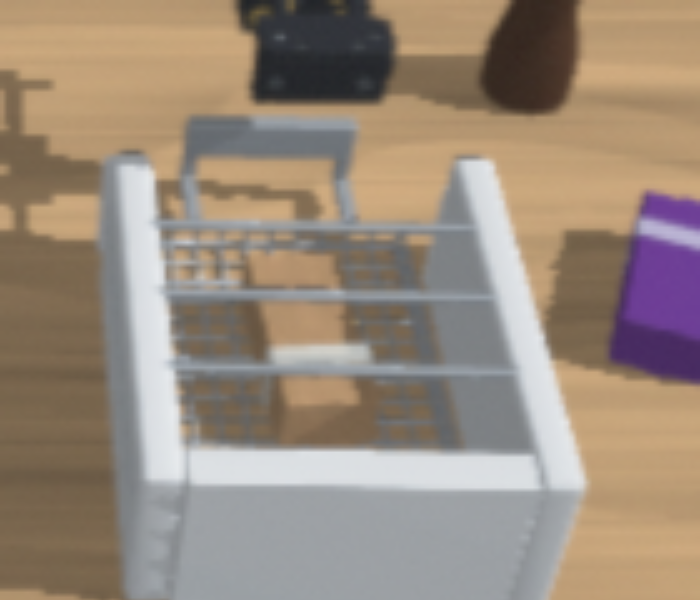

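```bash

python3 - <<'E'
from h import *
p,w=cloud("scene")
print("floor z",np.nanmedian(w[150:170,350:360,2]) , "bay back etc")
# crop px (cx,cy)->full: u=290+cx/5, v=170+cy/5
for cx,cy in((270,135),(270,123),(320,40),(320,70),(320,90),(280,92),(370,92),(130,170),(475,165),(360,470)):
    u,v=290+cx//5,170+cy//5; print((cx,cy),np.round(w[v,u]*1000,1))
blobs(w,.04,.066,(.4,.64,.2,.34),10)
E
```

```text
floor z 0.19701762931622807 bay back etc
(270, 135) [578.9 271.6  55.7]
(270, 123) [576.8 270.7  65.5]
(320, 40) [663.3 269.  195.8]
(320, 70) [665.9 270.9 178.1]
(320, 90) [658.1 274.8 157.9]
(280, 92) [660.2 253.6 159.8]
(370, 92) [659.8 300.1 159.4]
(130, 170) [659.1 180.2 102. ]
(475, 165) [654.8 365.6 102. ]
(360, 470) [859.6 270.1  97.6]
px [538 308] n 269 c [575.9 271.9] size [97.9 15.6] ang 88.2 z [42.1 55.  65.5]
```

```bash

python3 - <<'E'
from h import *
p,w=cloud("scene"); cv2.imwrite("pics/s2.png",cv2.resize(p[60:220,270:460,::-1],(712,600)))
m=vision.camera_model("scene")
def px(X): c=m["camera_from_world"]@np.r_[X,1]; q=m["K"]@c[:3]/c[2]; return (q[:2]-[270,60])*3.75
for X in([.5753,.273,.046],[.5753,.273,.11],[.5753,.273,.2]): print(X,px(X))
print(np.round(status.observe()["joint_positions"],3))
E
```

```text
[0.5753, 0.273, 0.046] [277.2511071  519.94328867]
[0.5753, 0.273, 0.11] [287.15596221 457.01412564]
[0.5753, 0.273, 0.2] [302.34449523 360.51582655]
[ 0.26   0.699  1.309 -0.     1.134  0.269]
```

View pics/s2.png

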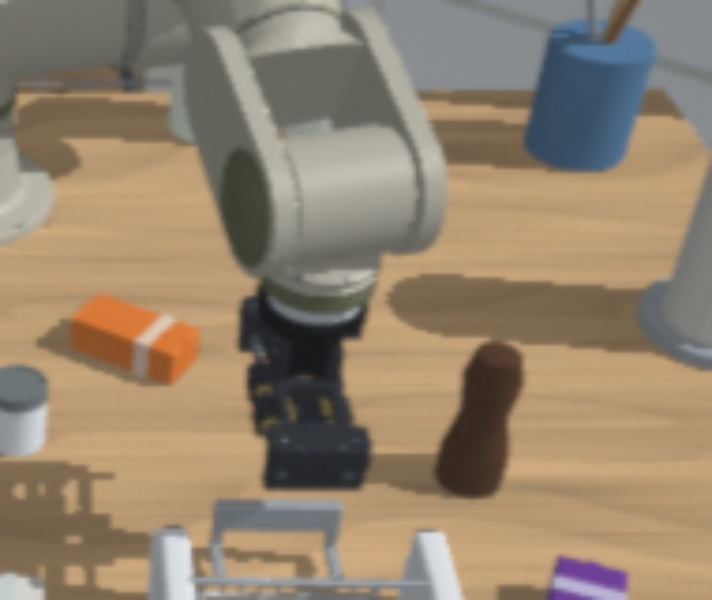

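```bash

python3 - <<'E'
from h import *
m=vision.camera_model("scene")
P=np.load("pics/scenep.npy"); cv2.imwrite("pics/s0c.png",cv2.resize(P[0:110,350:480,::-1],(708,600)))
def px(X): c=m["camera_from_world"]@np.r_[X,1]; q=m["K"]@c[:3]/c[2]; return (q[:2]-[350,0])*5.45
t=np.array([.2277,.473,.1985]); u=np.array([.433,.901,0])
for s in(-.05,.05):
  for h in (0,.045): print(s,h,px(t+s*u+[0,0,h]))
d=np.load("pics/scened.npy")
T=np.linalg.inv(m["camera_from_world"]);K=m["K"]
mask=(P.max(2)<60)
v,uu=np.nonzero(mask[20:110,365:450]); v+=20;uu+=365
c=np.stack([(uu-K[0,2])/K[0,0]*d[v,uu],(v-K[1,2])/K[1,1]*d[v,uu],d[v,uu]],-1)@T[:3,:3].T+T[:3,3]
c=c[c[:,2]>.15]; i=np.argsort(c[:,2])[:8]; print(np.round(c[i],3))
E
```

```text
-0.05 0 [166.32228549 499.08168002]
-0.05 0.045 [179.3309043  431.18186475]
0.05 0 [332.13253629 531.91248809]
0.05 0.045 [349.17119928 462.89650051]
[[0.21  0.425 0.242]
 [0.256 0.513 0.243]
 [0.257 0.516 0.244]
 [0.214 0.426 0.244]
 [0.262 0.517 0.246]
 [0.211 0.42  0.246]
 [0.256 0.512 0.247]
 [0.212 0.427 0.247]]
```

View pics/s0c.png

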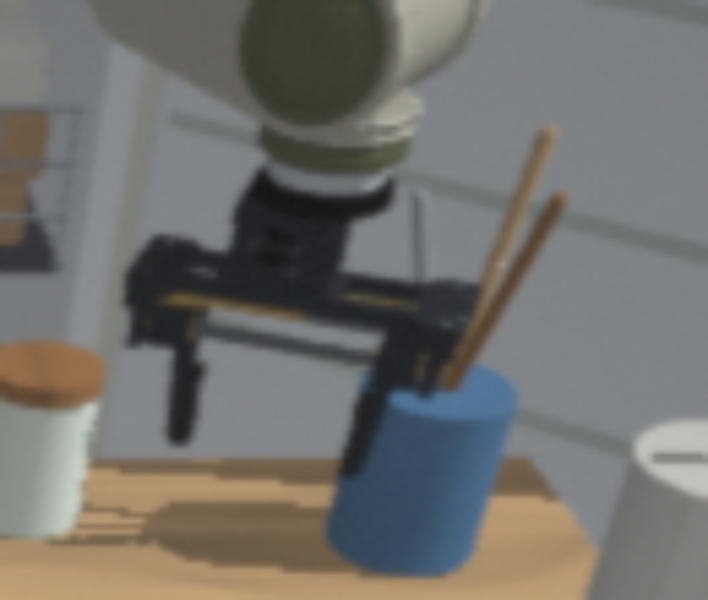

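The real fingertips sit about 44 mm short of the reported TCP along the tool. Depth puts the tips at z = 0.243 when 0.1985 is reported, and the closed fingers missed the bar. I'll build that offset into the helper and check it by contact on the handle.

```bash
sed -i 's|^dw=.*|TIP=float(__import__("os").environ.get("TIP",".0445")); tip=s["position"]-TIP*Rc.apply([0,0,1]); dw=np.array([x,y,z])/1000-tip|; s|"pos",np.round(s\["position"\]\*1000,1)|"tip",np.round(tip*1000,1)|' d.py
python3 -m pendant '[[0,0,0,0,0,0],[0,0,0,0,0,0],[0,0,0,0,0,0],[0,0,0,0,0,0],[0,0,0,0,0,0],[0,0,0,0,0,0]]' 0.5
python3 d.py 576 272 43 89.5 0
python3 -m pendant '[[0,0,1.5,0,0,0],[0,0,1.5,0,0,0],[0,0,1.2,0,0,0],[0,0,0.4,0,0,0],[0,0,0,0,0,0]]'
python3 -m pendant '[[0,0,0,0,0,0],[0,0,0,0,0,0],[0,0,0,0,0,0],[0,0,0,0,0,0],[0,0,0,0,0,0],[0,0,0,0,0,0]]' 0 25
python3 d.py 365 272 43 89.5 0
```

```text
t: 4.02
position: [0.5753, 0.2731, 0.0457]
tool_rot: [0.71, 0.704, -0.0, -0.0]
wrist_force: [0.1, -0.3, -0.3]
opening: 0.439
grip_force: 0.0
t 4.02 tip [575.3 273.1  90.2] F [ 0.1 -0.3 -0.3] open 0.439
now-frame cm [-0.11  0.07  4.72] target-frame cm [-0.11  0.07  4.72] rot deg [-0.    0.   -0.01]
t: 4.43
position: [0.5748, 0.2729, -0.0014]
tool_rot: [0.71, 0.704, -0.001, -0.001]
wrist_force: [-0.4, -0.0, -0.5]
opening: 0.501
grip_force: 0.0
t: 4.93
position: [0.5755, 0.2731, 0.0001]
tool_rot: [0.71, 0.704, 0.0, 0.0]
wrist_force: [0.7, -0.0, 0.9]
opening: 0.11
grip_force: 25.0
t 4.93 tip [575.5 273.1  44.6] F [ 0.7 -0.   0.9] open 0.11
now-frame cm [ -0.3  -21.04   0.14] target-frame cm [ -0.3  -21.04   0.16] rot deg [ 0.03 -0.01 -0.01]
```

```bash

python3 -m pendant '[[0,-0.5,0,0,0,0],[0,-1,0,0,0,0],[0,-1.5,0,0,0,0],[0,-1.5,0,0,0,0],[0,-1.5,0,0,0,0],[0,-1.5,0,0,0,0],[0,-1.5,0,0,0,0],[0,-1.5,0,0,0,0]]' |grep -E "pos|force|open"
python3 -m pendant '[[0,-1.5,0,0,0,0],[0,-1.5,0,0,0,0],[0,-1.5,0,0,0,0],[0,-1.5,0,0,0,0],[0,-1.5,0,0,0,0],[0,-1.5,0,0,0,0],[0,-1.0,0,0,0,0],[0,-0.5,0,0,0,0]]' |grep -E "pos|force|open"
python3 -m pendant '[[0,0,0,0,0,0],[0,0,0,0,0,0],[0,0,0,0,0,0],[0,0,0,0,0,0],[0,0,0,0,0,0],[0,0,0,0,0,0]]' 0.5
python3 -m pendant '[[0,0,-1,0,0,0],[0,0,-3,0,0,0],[0,0,-4,0,0,0],[0,0,-4,0,0,0],[0,0,0,0,0,-7.1],[0,0,0,0,0,-7.1],[0,0,0,0,0,-7.1],[0,0,0,0,0,-7.1]]' 
python3 -m pendant '[[0,0,0,0,0,-7.1],[0,0,0,0,0,-7.1],[0,0,0,0,0,-7.1],[0,0,0,0,0,-7.1],[0,0,0,0,0,-7.1],[0,0,0,0,0,-7.1],[0,0,0,0,0,-7.1],[0,0,0,0,0,-7.1]]' 0.9
python3 - <<'E'
from h import *
p,w=cloud("top","top2.png")
box=(.3,.64,.15,.4)
print("carton+basket");blobs(w,.030,.048,box);print("handle");blobs(w,.05,.07,box,20);print("rim");blobs(w,.012,.026,box,20)
p,w=cloud("scene"); print("scene");blobs(w,.030,.048,box);blobs(w,.05,.07,box,20);blobs(w,.012,.026,box,20)
E
```

```text
position: [0.4699, 0.274, 0.0]
wrist_force: [3.2, -0.0, -0.7]
opening: 0.111
grip_force: 25.0
position: [0.3646, 0.2751, 0.0]
wrist_force: [3.4, -0.1, -1.4]
opening: 0.111
grip_force: 25.0
t: 6.77
position: [0.3655, 0.2749, -0.0004]
tool_rot: [0.71, 0.704, -0.0, -0.0]
wrist_force: [-1.3, -0.3, 0.4]
opening: 0.501
grip_force: 0.0
t: 7.43
position: [0.3654, 0.2749, 0.1199]
tool_rot: [0.513, 0.858, 0.0, 0.0]
wrist_force: [0.1, 0.4, -0.8]
opening: 0.5
grip_force: 0.0
t: 8.1
position: [0.3653, 0.2749, 0.1196]
tool_rot: [0.043, 0.999, -0.0, -0.0]
wrist_force: [0.4, -0.0, -0.7]
opening: 0.901
grip_force: 0.0
carton+basket
px [274 325] n 537 c [504.7 277.7] size [110.4  52.7] ang 2.3 z [34.3 38.8 43.1]
px [310 417] n 211 c [321.9 195. ] size [86.7 41.2] ang 89.9 z [30.9 34.9 38.6]
handle
px [232 265] n 26 c [631.1 368.4] size [ 9.1 25.7] ang 52.0 z [51.5 62.9 68.6]
rim
px [282 303] n 169 c [525.7 273.4] size [149.5 150. ] ang 89.7 z [16.  20.4 24.2]
scene
px [487 235] n 142 c [323.4 196.8] size [45.8 86.8] ang 0.6 z [31.3 37.5 40.9]
px [525 246] n 76 c [367.6 274.2] size [97.5 12.5] ang 87.4 z [34.6 43.1 46.6]
px [535 291] n 454 c [503.2 278.3] size [115.2  54.3] ang 4.9 z [33.4 41.3 44.2]
px [525 239] n 156 c [365.3 274. ] size [16.6 98.7] ang 1.5 z [52.  60.9 66.6]
px [483 243] n 78 c [323.3 186.8] size [81.3 29.5] ang 77.4 z [12.9 17.5 25.1]
px [531 266] n 174 c [408.3 288.6] size [166.5 106.9] ang 68.4 z [14.8 22.2 25.4]
px [520 292] n 22 c [491.2 251.9] size [58.8  2.8] ang 2.6 z [13.7 20.8 24.2]
px [553 322] n 129 c [576.  310.1] size [ 82.3 156.4] ang 39.7 z [14.6 22.2 25.1]
px [536 314] n 69 c [552.8 273.8] size [61.  31.1] ang 64.0 z [12.9 19.2 25.5]
```

View pics/top2.png

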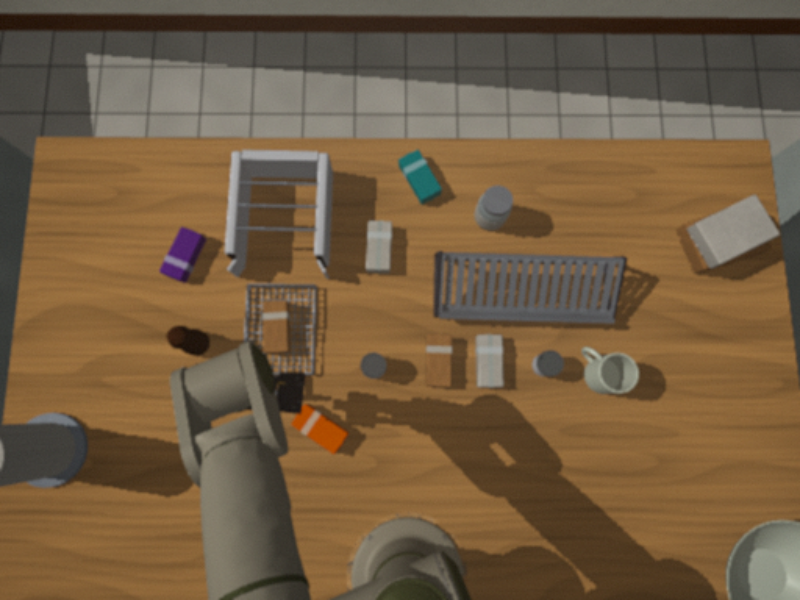

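Basket is out: rim at (281,330), carton1 at (275,326), and it is clear of the bay mouth. Next I pick up carton1.

```bash
cat > e.py <<'E'
# python3 e.py s delta b : tip target on the deck slot (mm)
import sys; from h import *; import subprocess
s,de,b=map(float,sys.argv[1:4])
O=np.array([535,-252.5,34]); M=(R.from_euler('z',-1.6,degrees=True)*R.from_euler('y',-35,degrees=True)).as_matrix()
p=O+M@np.array([55+de,s,b]); print("target",np.round(p,1))
print(subprocess.run(["python3","d.py",*map(str,p),"178.4","35"],capture_output=True,text=True).stdout)
E
python3 d.py 505 278 20 182.3 0
python3 -m pendant '[[-3,0,0,0,0,-7.1],[-3.5,0,0,0,0,0],[-3.5,0,2,0,0,0],[-3,0,2,0,0,0],[-1,0.3,1,0,0,0]]'
python3 d.py 505 278 20 182.3 0
```

```text
t 8.2 tip [365.3 274.9 164.2] F [ 0.7 -1.7  0.1] open 0.899
now-frame cm [-13.88   1.59  14.41] target-frame cm [-13.97  -0.25  14.42] rot deg [-0.01 -0.01 -7.55]
t: 8.62
position: [0.5077, 0.2775, 0.0672]
tool_rot: [-0.012, 1.0, -0.0, -0.001]
wrist_force: [0.2, -0.2, -0.4]
opening: 0.898
grip_force: 0.0
t 8.62 tip [507.7 277.6 111.7] F [ 0.2 -0.2 -0.4] open 0.898
now-frame cm [0.26 0.05 9.17] target-frame cm [0.27 0.05 9.17] rot deg [-0.03 -0.06 -0.9 ]
```

```bash

python3 -m pendant '[[0.2,0,2.5,0,0,-0.9],[0,0,2.5,0,0,0],[0,0,2.2,0,0,0],[0,0,1.5,0,0,0],[0,0,0.4,0,0,0]]' |grep -E "pos|force"
python3 -m pendant '[[0,0,0,0,0,0],[0,0,0,0,0,0],[0,0,0,0,0,0],[0,0,0,0,0,0],[0,0,0,0,0,0],[0,0,0,0,0,0],[0,0,0,0,0,0]]' 0.5 30
python3 d.py 505 278 20 182.3 0
python3 -m pendant '[[0,0,-1,0,0,0],[0,0,-2,0,0,0],[0,0,-3,0,0,0],[0,0,-4,0,0,0],[0,0,-4,0,0,0],[0,0,-4,0,0,0],[0,-1.5,0,0,0,0],[0,-3,0,0,0,0]]'
python3 e.py 129 6 30
```

```text
position: [0.5016, 0.278, -0.0239]
wrist_force: [0.4, 0.4, 0.2]
grip_force: 0.0
t: 9.62
position: [0.5036, 0.2787, -0.0203]
tool_rot: [-0.023, 1.0, 0.0, 0.001]
wrist_force: [-1.1, 0.8, 6.2]
opening: 0.589
grip_force: 29.9
t 9.62 tip [503.5 278.7  24.2] F [-1.1  0.8  6.2] open 0.589
now-frame cm [-0.14 -0.08  0.42] target-frame cm [-0.14 -0.07  0.42] rot deg [0.02 0.09 0.38]
t: 10.28
position: [0.5056, 0.2353, 0.1616]
tool_rot: [-0.025, 1.0, 0.001, 0.003]
wrist_force: [-0.0, -0.7, -2.9]
opening: 0.582
grip_force: 29.9
target [ 571.4 -124.5   93.6]
t 10.28 tip [505.4 235.2 206.1] F [-0.  -0.7 -2.9] open 0.582
now-frame cm [ -4.74 -36.27  11.22] target-frame cm [  0.23 -35.77  13.58] rot deg [  1.47 -34.69   4.29]
```

```bash

python3 -m pendant '[[-0.5,-3.5,0,0,0,2],[-0.5,-3.5,0,0,0,2],[-0.5,-3.5,0,0,0,0.3],[0,-3.5,0,0,0,0],[0,-3.5,0,0,0,0],[0,-3.5,0,0,0,0],[0,-3.5,0,0,0,0],[0,-3.5,0,0,0,0]]'|grep -E "pos"
python3 -m pendant '[[0,-3.5,0,0,0,0],[0,-2,0,0,0,0],[0,0,0,0,-7,0],[0,0,0,0,-7,0],[0,0,0,0,-7,0],[0,0,0,0,-7,0],[0,0,0,0,-7,0],[0,0,0,0,0,0]]'
python3 e.py 129 6 30
```

```text
position: [0.5159, -0.0476, 0.1593]
t: 11.62
position: [0.5131, -0.0985, 0.1573]
tool_rot: [0.012, 0.958, -0.001, 0.288]
wrist_force: [-0.8, -0.5, -2.3]
opening: 0.588
grip_force: 29.9
target [ 571.4 -124.5   93.6]
t 11.62 tip [488.6 -98.2 194.4] F [-0.8 -0.5 -2.3] open 0.588
now-frame cm [-1.41 -2.49 13.  ] target-frame cm [-1.05 -2.4  13.05] rot deg [ 0.41 -1.57 -0.02]
```

```bash

python3 -m pendant '[[-0.5,-1.2,2,0,-1.5,0],[-0.5,-1.2,3,0,0,0],[0,0,3,0,0,0],[0,0,2.5,0,0,0],[0,0,1.5,0,0,0],[0,0,0,0,0,0]]'|grep -E "pos|force"
python3 e.py 129 6 20
python3 - <<'E'
from h import *
p,w=cloud("scene"); cv2.imwrite("pics/s3.png",cv2.resize(p[100:260,60:260,::-1],(750,600)))
blobs(w,.09,.16,(.5,.7,-.2,-.05))
E
```

```text
position: [0.5924, -0.1243, 0.0631]
wrist_force: [0.7, 0.8, -2.3]
grip_force: 29.9
target [ 577.1 -124.6   85.4]
t 12.12 tip [ 567.  -124.    99.7] F [ 0.7  0.8 -2.3] open 0.586
now-frame cm [-0.01 -0.05  1.75] target-frame cm [ 0.   -0.03  1.75] rot deg [ 0.52 -0.34  0.05]

px [324 278] n 587 c [ 571.1 -130.1] size [103.  108.4] ang 74.5 z [104.6 130.5 154.6]
px [323 309] n 220 c [ 622.6 -129.2] size [138.5  53.2] ang 85.5 z [ 92.3 106.8 114.1]
```

View pics/s3.png

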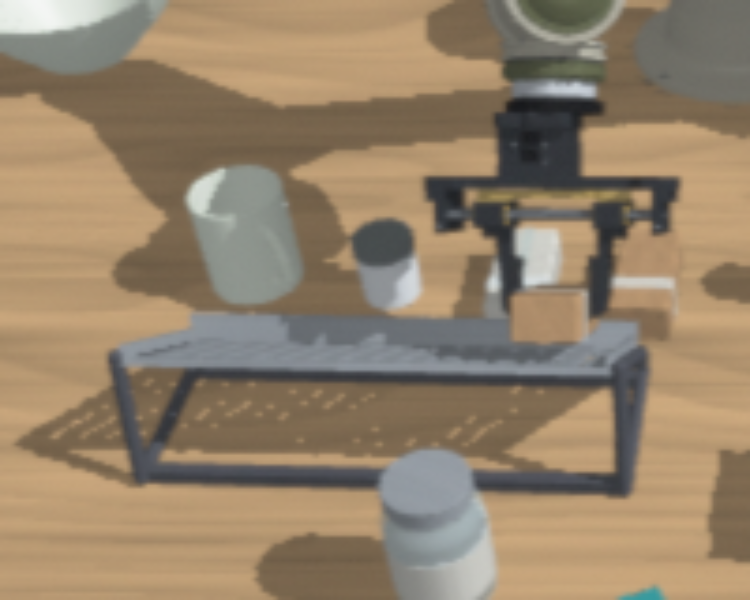

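Carton1 at (550,315) hangs aligned over the right-hand end of the deck. Lowering it and releasing.

```bash

python3 -m pendant '[[0,0,0.6,0,0,0],[0,0,0.5,0,0,0],[0,0,0.3,0,0,0],[0,0,0,0,0,0]]'|grep -E "pos|force"
python3 -m pendant '[[0,0,0.3,0,0,0],[0,0,0,0,0,0],[0,0,0,0,0,0]]'|grep -E "pos|force"
python3 e.py 129 6 20
```

```text
position: [0.5997, -0.1254, 0.0541]
wrist_force: [0.6, 0.4, -0.9]
grip_force: 29.9
position: [0.6012, -0.1255, 0.0516]
wrist_force: [-0.7, -0.5, -1.6]
grip_force: 29.9
target [ 577.1 -124.6   85.4]
t 12.75 tip [ 575.8 -125.    88.1] F [-0.7 -0.5 -1.6] open 0.589
now-frame cm [0.05 0.04 0.3 ] target-frame cm [0.05 0.04 0.3 ] rot deg [ 0.31 -0.1   0.06]
```

```bash

python3 -m pendant '[[0,0,0.3,0,0,0],[0,0,0,0,0,0],[0,0,0,0,0,0]]'|grep -E "pos|wrist"
python3 -m pendant '[[0,0,0.3,0,0,0],[0,0,0,0,0,0],[0,0,0,0,0,0]]'|grep -E "pos|wrist"
python3 -m pendant '[[0,0,0.2,0,0,0],[0,0,0,0,0,0],[0,0,0,0,0,0]]'|grep -E "pos|wrist"
python3 e.py 129 6 20
```

```text
position: [0.6031, -0.1255, 0.0499]
wrist_force: [-7.3, 2.6, 7.3]
position: [0.6049, -0.1255, 0.0485]
wrist_force: [-20.3, 1.8, 19.6]
position: [0.6062, -0.1255, 0.0476]
wrist_force: [-24.4, 1.4, 25.5]
target [ 577.1 -124.6   85.4]
t 13.5 tip [ 580.7 -125.    84. ] F [-24.4   1.4  25.5] open 0.586
now-frame cm [ 0.22  0.03 -0.32] target-frame cm [ 0.22  0.03 -0.32] rot deg [ 0.25 -0.01  0.16]
```

```bash

python3 -m pendant '[[0,0,-0.4,0,0,0],[0,0,0,0,0,0]]'|grep -E "pos|wrist"
python3 -m pendant '[[0,0,0,0,0,0],[0,0,0,0,0,0],[0,0,0,0,0,0]]' 0.72
python3 -m pendant '[[0,0,0,0,0,0],[0,0,-1.5,0,0,0],[0,0,-3,0,0,0],[0,0,-4,0,0,0],[0,0,-4,0,0,0],[0,0,0,0,0,0]]'
python3 - <<'E'
from h import *
p,w=cloud("top"); cv2.imwrite("pics/t3.png",cv2.resize(p[140:280,140:420,::-1],(800,400)))
print("cartons");blobs(w,.030,.042,(.2,.75,-.3,.15));print("tubs");blobs(w,.05,.07,(.2,.55,-.4,.2))
print("deck carton");v=w.reshape(-1,3)
O=np.array([535,-252.5,34]); M=(R.from_euler('z',-1.6,degrees=True)*R.from_euler('y',-35,degrees=True)).as_matrix()
q=(v*1000-O)@M; np.nan_to_num(q,copy=False,nan=999)
k=(q[:,2]>28)&(q[:,2]<44)&(abs(q[:,1])<180)&(q[:,0]>-5)&(q[:,0]<130); print(k.sum(),np.percentile(q[k],[1,50,99],axis=0).round(1))
E
python3 d.py 683 61 150 180 0
```

```text
position: [0.6039, -0.1255, 0.0494]
wrist_force: [-0.1, 0.4, -1.8]
t: 13.92
position: [0.604, -0.1254, 0.0486]
tool_rot: [0.012, 0.954, -0.002, 0.299]
wrist_force: [-0.1, 0.4, 1.3]
opening: 0.718
grip_force: 0.0
t: 14.42
position: [0.5321, -0.1249, 0.1574]
tool_rot: [0.012, 0.953, -0.005, 0.303]
wrist_force: [1.5, -0.9, 0.3]
opening: 0.717
grip_force: 0.0
cartons
px [378 244] n 469 c [682.9  61.4] size [ 51.7 110. ] ang 87.5 z [31.7 35.2 39.5]
px [442 307] n 48 c [542.8 -78.1] size [19.9 36.9] ang 4.2 z [32.5 35.9 41.1]
px [514 309] n 189 c [ 539.9 -226. ] size [147.6  21.8] ang 88.4 z [32.4 37.4 41.5]
px [436 365] n 208 c [416.4 -66.7] size [49.6 72.3] ang 89.3 z [31.7 35.1 39. ]
px [338 436] n 85 c [273.5 136.9] size [56.2 22.6] ang 1.3 z [31.5 34.8 38. ]
tubs
px [549 362] n 228 c [ 425.6 -293.1] size [52.5 51.5] ang 48.2 z [55.1 59.4 64.3]
px [372 364] n 227 c [421.   71.6] size [51.6 51.2] ang 89.2 z [54.8 59.6 63.8]
px [595 375] n 40 c [ 398.  -388.1] size [59.  13.7] ang 9.8 z [50.5 58.9 69.3]
deck carton
503 [[  3.2 104.2  29.6]
 [ 61.2 129.2  35.3]
 [109.9 155.8  40.3]]
t 14.47 tip [ 507.1 -124.2  191.2] F [-0.3 -0.1  0.1] open 0.721
now-frame cm [-11.63  18.96  13.22] target-frame cm [-17.59  18.52   4.12] rot deg [-0.45 35.14 -1.4 ]
```

View pics/t3.png

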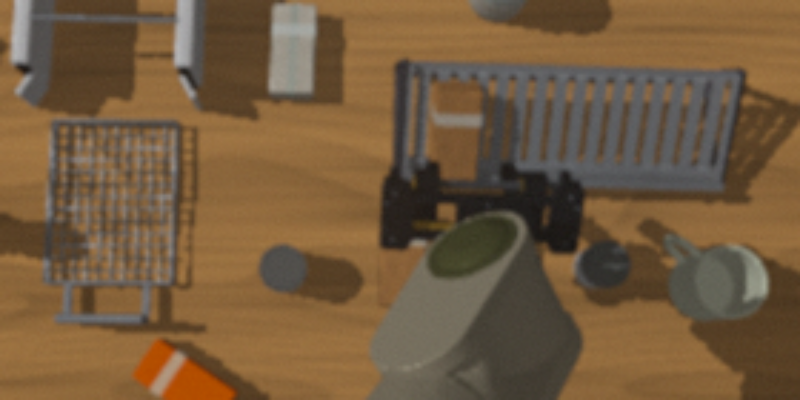

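Carton1 at (455,130) in the crop lies square against the lip, at deck y = 129 mm. Next is the white carton at (683, 61).

```bash

python3 -m pendant '[[0,2,0,0,7,0],[0,2,0,0,7,0],[0,2,0,0,7,0],[0,2,0,0,7,0],[0,2,0,0,7,0],[-3,3,0,0,0,0.7],[-3,3,0,0,0,0],[-3,3,0,0,0,0]]' 0.85|grep pos
python3 -m pendant '[[-3,0,0,0,0,0],[-2,0,1,0,0,0],[-1,0,2,0,0,0],[0,0,2.5,0,0,0],[0,0,2.5,0,0,0],[0,0,0,0,0,0]]'|grep pos
python3 d.py 683 61 14 177.7 0
python3 - <<'E'
from h import *
p,w=cloud("scene");blobs(w,.030,.042,(.55,.76,-.0,.15))
E
```

```text
position: [0.6265, 0.0548, 0.1577]
position: [0.6886, 0.0528, 0.0766]
t 15.63 tip [685.7  52.1 121. ] F [-0.8  1.  -1.7] open 0.85
now-frame cm [ 0.98  0.7  10.68] target-frame cm [ 0.3   0.88 10.7 ] rot deg [1.02 3.7  0.77]
px [424 357] n 572 c [682.2  60.6] size [ 52.  113.3] ang 88.7 z [34.2 37.5 39.8]
```

```bash

python3 -m pendant '[[0.3,0.85,0,1,3.7,0.8],[0,0,2,0,0,0],[0,0,2.5,0,0,0],[0,0,0,0,0,0]]'|grep pos
python3 d.py 683 61 14 177.7 0
```

```text
position: [0.6872, 0.0609, 0.0358]
t 16.02 tip [686.9  60.9  80.3] F [-0.2 -0.8 -1.5] open 0.851
now-frame cm [ 0.43 -0.01  6.63] target-frame cm [ 0.39 -0.01  6.63] rot deg [-0.03  0.32 -0.05]
```

```bash

python3 -m pendant '[[0.4,0,2,0,0.3,0],[0,0,2.2,0,0,0],[0,0,1.6,0,0,0],[0,0,0.8,0,0,0],[0,0,0,0,0,0]]'|grep -E "pos|wrist"
python3 -m pendant '[[0,0,0,0,0,0],[0,0,0,0,0,0],[0,0,0,0,0,0],[0,0,0,0,0,0],[0,0,0,0,0,0],[0,0,0,0,0,0]]' 0.5 30 | grep -E "open|grip"
python3 d.py 683 61 14 177.7 0
python3 -m pendant '[[0,0,-1,0,0,0],[0,0,-2,0,0,0],[0,0,-3,0,0,0],[0,0,-4,0,0,0],[0,0,-4,0,0,0],[0,0,-4,0,0,0],[2,-2,0,0,0,0],[3,-3,0,0,0,0]]'|grep pos
python3 -m pendant '[[3,-3,0,0,0,0],[3,-3,0,0,0,0],[1,-3,0,0,0,0],[0,-3,0,0,0,0],[0,-3,0,0,-7,0],[0,-3,0,0,-7,0],[0,-3,0,0,-7,0],[0,-1,0,0,-7,0]]'|grep pos
python3 -m pendant '[[0,0,0,0,-7,0],[0,0,0,0,0,0]]'|grep -E "pos|open"
python3 e.py 43 6 30
```

```text
position: [0.6852, 0.0605, -0.0269]
wrist_force: [0.2, 0.3, -1.1]
opening: 0.592
grip_force: 30.0
t 16.93 tip [685.7  60.4  19.3] F [-0.3 -0.8  6.5] open 0.592
now-frame cm [0.28 0.05 0.53] target-frame cm [0.27 0.05 0.53] rot deg [-0.09  0.47 -0.08]
position: [0.6342, 0.0144, 0.1559]
position: [0.5544, -0.206, 0.1544]
position: [0.553, -0.2007, 0.1513]
opening: 0.587
target [ 568.9 -210.4   93.6]
t 18.43 tip [ 528.3 -199.9  188.3] F [-0.1  1.1 -3.2] open 0.587
now-frame cm [ 1.85 -0.94 10.15] target-frame cm [ 2.08 -0.93 10.11] rot deg [-0.11 -1.2  -0.71]
```

```bash

python3 -m pendant '[[0.9,-0.9,2.5,0,-1.2,-0.7],[0.9,0,3,0,0,0],[0,0,2.5,0,0,0],[0,0,1.5,0,0,0],[0,0,0.5,0,0,0],[0,0,0,0,0,0]]'|grep -E "pos|wrist"
python3 e.py 43 8 20
```

```text
position: [0.6013, -0.2095, 0.0643]
wrist_force: [0.7, 0.4, -2.1]
target [ 576.3 -210.6   86.5]
t 18.93 tip [ 576.2 -208.6  101. ] F [ 0.7  0.4 -2.1] open 0.588
now-frame cm [ 0.81 -0.2   1.21] target-frame cm [ 0.82 -0.2   1.2 ] rot deg [-0.22 -0.7   0.04]
```

```bash

python3 -m pendant '[[0.7,-0.2,0.5,0,-0.6,0],[0,0,0.5,0,0,0],[0,0,0,0,0,0],[0,0,0,0,0,0]]'|grep -E "pos|wrist"
python3 -m pendant '[[0,0,0.2,0,0,0],[0,0,0,0,0,0],[0,0,0,0,0,0]]'|grep -E "pos|wrist"
python3 -m pendant '[[0,0,0.2,0,0,0],[0,0,0,0,0,0],[0,0,0,0,0,0]]'|grep -E "pos|wrist"
python3 e.py 43 8 20
```

```text
position: [0.6047, -0.2112, 0.0582]
wrist_force: [0.5, 0.7, -2.5]
position: [0.6059, -0.2112, 0.0564]
wrist_force: [0.2, 0.4, -1.7]
position: [0.6072, -0.2112, 0.055]
wrist_force: [-4.5, -0.2, 0.5]
target [ 576.3 -210.6   86.5]
t 19.77 tip [ 582.2 -210.1   91.8] F [-4.5 -0.2  0.5] open 0.594
now-frame cm [ 0.78 -0.07  0.11] target-frame cm [ 0.78 -0.07  0.1 ] rot deg [-0.55 -0.75 -0.28]
```

```bash

python3 -m pendant '[[0.4,0,0,0,0,0],[0.4,0,0,0,0,0],[0,0,0,0,0,0],[0,0,0,0,0,0]]'|grep -E "pos|wrist"
python3 -m pendant '[[0,0,0,0,0,0],[0,0,0,0,0,0],[0,0,0,0,0,0]]' 0.72 | grep -E "pos|wrist"
python3 -m pendant '[[0,0,0,0,0,0],[0,0,-1.5,0,0,0],[0,0,-3,0,0,0],[0,0,-4,0,0,0],[0,0,-4,0,0,0],[0,0,0,0,0,0]]' | grep pos
cat >> h.py <<'E'
def deck(w):
    O=np.array([535,-252.5,34]); M=(R.from_euler('z',-1.6,degrees=True)*R.from_euler('y',-35,degrees=True)).as_matrix()
    q=np.nan_to_num((w*1000-O)@M,nan=999.)
    k=(q[...,2]>29)&(q[...,2]<43)&(abs(q[...,1])<178)&(q[...,0]>-8)&(q[...,0]<130)
    n,L,S,C=cv2.connectedComponentsWithStats(k.astype(np.uint8))
    for i in range(1,n):
        if S[i,4]>60:
            r=cv2.minAreaRect(q[L==i][:,:2].astype(np.float32)); print("deck",S[i,4],np.round(r[0],1),np.round(r[1],1),round(r[2],1),"z",np.median(q[L==i][:,2]).round(1))
E
python3 - <<'E'
from h import *
p,w=cloud("top"); deck(w); blobs(w,.030,.042,(.2,.5,-.3,.1)); p,w=cloud("scene");deck(w);blobs(w,.030,.042,(.3,.5,-.3,.1))
E
python3 d.py 434 -66 150 179 0
```

```text
position: [0.6024, -0.2101, 0.0524]
wrist_force: [0.5, 0.3, 0.1]
position: [0.6028, -0.2104, 0.0529]
wrist_force: [-1.0, -0.2, -0.2]
position: [0.5326, -0.2083, 0.1628]
deck 521 [ 55.5 129.8] [ 52.7 110.8] 89.7 z 35.1
deck 435 [61.2 47.3] [99.4 52.6] 0.0 z 35.5
px [438 359] n 522 c [434.6 -66.8] size [ 50.1 108.5] ang 89.2 z [31.2 35.1 39.4]
px [487 360] n 192 c [ 432.4 -161.6] size [42.5 85.6] ang 50.5 z [31.1 35.1 38.8]
deck 143 [54.6 47.9] [ 52.3 116.5] 89.2 z 37.0
deck 147 [ 60.8 130.1] [ 51.7 105.5] 89.9 z 37.5
px [311 268] n 340 c [ 431.1 -173.9] size [ 52.5 113.1] ang 89.5 z [34.5 38.  40.9]
px [363 269] n 371 c [432.7 -66.9] size [ 52.7 117. ] ang 87.9 z [33.  37.7 40.6]
px [429 269] n 48 c [434.2  71.8] size [22.5 49.2] ang 5.8 z [30.3 35.8 41.4]
t 20.95 tip [ 508.2 -206.3  194.7] F [-0.1 -0.7 -0.3] open 0.72
now-frame cm [ 9.06 13.74 -0.84] target-frame cm [ 7.66 13.89  4.47] rot deg [-0.79 34.03 -1.16]
```

```bash

python3 -m pendant '[[0,2,0,0,5.8,0],[0,2,0,0,5.8,0],[0,2,0,0,5.8,0],[0,2,0,0,5.8,0],[0,2,0,0,5.8,0],[0,2,0,0,5.8,-0.8],[3,2,0,0,0,0],[3,0,0,0,0,0]]' 0.85|grep pos
python3 -m pendant '[[3,0,0,0,0,0],[1,0,2,0,0,0],[0,0,3,0,0,0],[0,0,0,0,0,0],[0,0,0,0,0,0]]'|grep pos
python3 d.py 434 -67 14 179 0
```

```text
position: [0.4789, -0.0672, 0.1514]
position: [0.4383, -0.0689, 0.1034]
t 22.03 tip [437.9 -68.9 147.9] F [1.1 0.6 0.6] open 0.847
now-frame cm [ 0.51  0.19 13.38] target-frame cm [ 0.4   0.18 13.39] rot deg [-0.02  0.5  -0.27]
```

```bash

python3 -m pendant '[[0.4,0.2,3,0,0.5,-0.3],[0,0,3,0,0,0],[0,0,3,0,0,0],[0,0,2.2,0,0,0],[0,0,1.5,0,0,0],[0,0,0.6,0,0,0],[0,0,0,0,0,0]]'|grep -E "pos|wrist"
python3 -m pendant '[[0,0,0,0,0,0],[0,0,0,0,0,0],[0,0,0,0,0,0],[0,0,0,0,0,0],[0,0,0,0,0,0],[0,0,0,0,0,0]]' 0.5 30 | grep -E "open|grip"
python3 d.py 434 -67 14 179 0
python3 -m pendant '[[0,0,-1,0,0,0],[0,0,-2,0,0,0],[0,0,-3,0,0,0],[0,0,-4,0,0,0],[0,0,-4,0,0,0],[0,0,-4,0,0,0],[-2,-2,0,0,0,0],[-2,-3,0,0,0,0]]'|grep pos
python3 -m pendant '[[-2.5,-3,0,0,0,0],[-2.5,-3,0,0,0,0],[-2,-3,0,0,-5.8,0],[-1,-3,0,0,-5.8,0],[0,-3,0,0,-5.8,0],[0,-2,0,0,-5.8,0],[0,0,0,0,-5.8,0],[0,0,0,0,-5.8,0]]'|grep pos
python3 -m pendant '[[0,0,0,0,0,0],[0,0,0,0,0,0]]'|grep -E "pos|open"
python3 e.py -39 6 30
```

```text
position: [0.4359, -0.0677, -0.0288]
wrist_force: [-0.3, -0.5, 0.3]
opening: 0.591
grip_force: 29.9
t 23.12 tip [435.9 -67.8  16.9] F [-0.3  1.   7.8] open 0.591
now-frame cm [0.2  0.08 0.29] target-frame cm [0.19 0.08 0.29] rot deg [-0.17  0.31 -0.01]
position: [0.4752, -0.1175, 0.155]
position: [0.5502, -0.2909, 0.1539]
position: [0.55, -0.2895, 0.1532]
opening: 0.589
target [ 566.7 -292.4   93.6]
t 24.62 tip [ 524.6 -288.9  189.7] F [ 0.2 -0.2 -1.9] open 0.589
now-frame cm [ 2.03 -0.25 10.3 ] target-frame cm [ 2.06 -0.23 10.29] rot deg [ 0.24 -0.18  0.76]
```

```bash

python3 -m pendant '[[0.9,-0.3,2.5,0,0,0.7],[0.9,0,3,0,0,0],[0,0,2.5,0,0,0],[0,0,1.8,0,0,0],[0,0,0.5,0,0,0],[0,0,0,0,0,0]]'|grep -E "pos|wrist"
python3 e.py -39 8 18
```

```text
position: [0.6044, -0.2901, 0.0672]
wrist_force: [-0.1, -0.7, -1.2]
target [ 575.2 -292.6   84.9]
t 25.12 tip [ 579.8 -289.4  104.2] F [-0.1 -0.7 -1.2] open 0.585
now-frame cm [ 1.44 -0.35  1.36] target-frame cm [ 1.48 -0.34  1.33] rot deg [ 0.01 -1.4  -0.45]
```

```bash

python3 -m pendant '[[0.7,-0.3,0,0,-1.4,-0.4],[0.6,0,0.5,0,0,0],[0,0,0.4,0,0,0],[0,0,0,0,0,0],[0,0,0,0,0,0]]'|grep -E "pos|wrist"
python3 e.py -39 8 18
python3 -m pendant '[[0,0,0.2,0,0,0],[0,0,0,0,0,0],[0,0,0,0,0,0]]'|grep -E "pos|wrist"
```

```text
position: [0.6068, -0.292, 0.0625]
wrist_force: [0.3, -0.1, -1.0]
target [ 575.2 -292.6   84.9]
t 25.53 tip [ 582.1 -291.    99.5] F [ 0.3 -0.1 -1. ] open 0.588
now-frame cm [ 1.38 -0.2   0.83] target-frame cm [ 1.4  -0.19  0.8 ] rot deg [-0.43 -1.27 -0.96]

position: [0.608, -0.2919, 0.0607]
wrist_force: [-0.6, 0.4, -2.3]
```

```bash

python3 -m pendant '[[0.7,0,0,0,0,0],[0.7,0,0,0,0,0],[0,-0.1,0.3,0,0,0],[0,0,0,0,0,0],[0,0,0,0,0,0]]'|grep -E "pos|wrist"
python3 e.py -39 8 18
```

```text
position: [0.6022, -0.2917, 0.0544]
wrist_force: [0.6, 0.1, -1.6]
target [ 575.2 -292.6   84.9]
t 26.2 tip [ 577.9 -290.6   91.6] F [ 0.6  0.1 -1.6] open 0.584
now-frame cm [ 0.59 -0.22  0.42] target-frame cm [ 0.61 -0.21  0.4 ] rot deg [-0.56 -1.9  -1.25]
```

```bash

python3 -m pendant '[[0.1,0,0,0,-1,-0.6],[0.2,0,0,-0.5,-1,-0.6],[0.3,-0.2,0,0,0,0],[0,0,0.2,0,0,0],[0,0,0,0,0,0],[0,0,0,0,0,0]]'|grep -E "pos|wrist"
python3 e.py -39 8 18
python3 -m pendant '[[0,0,0.2,0,0,0],[0,0,0,0,0,0],[0,0,0,0,0,0]]'|grep -E "pos|wrist"
python3 e.py -39 8 18
```

```text
position: [0.6085, -0.2916, 0.0594]
wrist_force: [0.6, 0.8, -1.2]
target [ 575.2 -292.6   84.9]
t 26.7 tip [ 583.9 -290.6   96.5] F [ 0.6  0.8 -1.2] open 0.591
now-frame cm [ 1.36 -0.25  0.49] target-frame cm [ 1.37 -0.23  0.45] rot deg [-0.4  -1.45 -0.71]

position: [0.6097, -0.2916, 0.0579]
wrist_force: [0.0, -0.2, -1.6]
target [ 575.2 -292.6   84.9]
t 26.95 tip [ 585.1 -290.6   95. ] F [ 0.  -0.2 -1.6] open 0.587
now-frame cm [ 1.38 -0.25  0.3 ] target-frame cm [ 1.39 -0.23  0.26] rot deg [-0.41 -1.45 -0.71]
```

```bash

python3 -c "
from h import *
s=status.observe();print(np.round(s['joint_positions'],3),np.round(s['position'],4),R.from_quat(s['tool_rot']).as_matrix().round(3).tolist())"
python3 -m pendant '[[0.5,0,0,0,0,0],[0,0,0,0,0,0],[0,0,0,0,0,0]]'|grep -E "pos|wrist|rot"
python3 -m pendant '[[0.5,0,0,0,0,0],[0,0,0,0,0,0],[0,0,0,0,0,0]]'|grep -E "pos|wrist|rot"
```

```text
[-0.784  0.557  1.679  0.746  0.583 -2.88 ] [ 0.6097 -0.2916  0.0579] [[-0.833, 0.042, 0.552], [0.036, 0.999, -0.022], [-0.553, 0.001, -0.833]]
position: [0.6069, -0.2912, 0.0567]
tool_rot: [0.021, 0.958, -0.006, 0.287]
wrist_force: [-0.0, 0.2, -1.9]
position: [0.6041, -0.2908, 0.0553]
tool_rot: [0.022, 0.958, -0.006, 0.285]
wrist_force: [-0.6, -0.3, -1.3]
```

```bash

python3 e.py -39 8 18
python3 -m pendant '[[0.5,0,0.2,0,0,0],[0.3,0,0.1,0,0,0],[0,0,0,0,0,0],[0,0,0,0,0,0]]'|grep -E "pos|wrist"
python3 e.py -39 8 18
```

```text
target [ 575.2 -292.6   84.9]
t 27.45 tip [ 579.8 -289.7   92.6] F [-0.6 -0.3 -1.3] open 0.589
now-frame cm [ 0.8  -0.32  0.4 ] target-frame cm [ 0.82 -0.31  0.37] rot deg [-0.51 -1.86 -0.88]

position: [0.6016, -0.2903, 0.051]
wrist_force: [-3.1, -0.3, 2.8]
target [ 575.2 -292.6   84.9]
t 27.78 tip [ 577.5 -289.2   88.4] F [-3.1 -0.3  2.8] open 0.584
now-frame cm [ 0.37 -0.36  0.18] target-frame cm [ 0.38 -0.35  0.16] rot deg [-0.62 -2.2  -1.03]
```

```bash

python3 -m pendant '[[0,0,0,0,0,0],[0,0,0,0,0,0],[0,0,0,0,0,0],[0,0,0,0,0,0]]' 0.72 | grep -E "pos|wrist"
python3 -m pendant '[[0,0,-1.5,0,0,0],[0,0,-3,0,0,0],[0,0,-4,0,0,0],[0,0,-4,0,0,0],[0,0,0,0,5.8,0],[0,0,0,0,5.8,0],[0,0,0,0,5.8,0],[0,0,0,0,5.8,0]]' | grep pos
python3 -m pendant '[[2,2,0,0,5.8,0],[2,2,0,0,4,0],[2,2,0,0,0,7.1],[0,0,0,0,0,7.1],[0,0,0,0,0,7.1],[0,0,0,0,0,7.1],[0,0,0,0,0,7.1],[0,0,0,0,0,7.1]]' 0.85 | grep pos
python3 - <<'E'
from h import *
p,w=cloud("scene");deck(w);blobs(w,.030,.042,(.3,.5,-.3,.1)); p,w=cloud("top"); deck(w); 
E
python3 d.py 432 -174 100 0 0
```

```text
position: [0.6016, -0.29, 0.0507]
wrist_force: [0.1, 0.7, 0.4]
position: [0.5337, -0.2876, 0.1571]
position: [0.4773, -0.224, 0.1514]
deck 310 [56.3  8.2] [131.1 115.7] 89.6 z 36.9
deck 145 [ 57.9 130.4] [ 51.5 111.6] 88.9 z 37.8
px [311 268] n 343 c [ 432.7 -173.9] size [114.7  51.9] ang 0.0 z [34.1 37.7 40.6]
px [429 269] n 46 c [434.5  70.9] size [24.8 48.8] ang 1.0 z [30.6 35.8 41.4]
deck 524 [ 54.7 129.8] [ 52.6 111.1] 89.7 z 35.2
deck 65 [96.4 67. ] [22.3 49.5] 51.5 z 34.8
t 29.55 tip [ 477.5 -224.1  195.9] F [-0.5  1.   0.5] open 0.853
now-frame cm [6.73 0.29 9.61] target-frame cm [-4.55 -5.01  9.59] rot deg [-2.9000e-01 -1.0000e-02  1.3454e+02]
```

```bash

python3 -m pendant '[[0,0,0,0,0,7.1],[0,0,0,0,0,7.1],[0,0,0,0,0,7.1],[0,0,0,0,0,7.1],[0,0,0,0,0,7.1],[0,0,0,0,0,7.1],[0,0,0,0,0,7.1],[0,0,0,0,0,7.1]]' | grep pos
python3 -m pendant '[[0,0,0,0,0,7.1],[0,0,0,0,0,7.1],[0,0,0,0,0,7.1],[0,0,0,0,0,7.1],[0,0,0,0,0,7.1],[0,0,0,0,0,7.1],[0,0,0,0,0,7.1],[0,0,0,0,0,7.1]]' | grep pos
python3 -m pendant '[[0,0,0,0,0,7.1],[0,0,0,0,0,7.1],[0,0,0,0,0,6.7],[-2,-2,2,0,0,0],[-2.5,-3,2.5,0,0,0],[0,0,2.5,0,0,0],[0,0,2,0,0,0],[0,0,0,0,0,0]]' | grep pos
python3 d.py 433 -174 14 0 0
```

```text
position: [0.4773, -0.2241, 0.1513]
position: [0.4773, -0.2241, 0.1514]
position: [0.4326, -0.1757, 0.0614]
t 31.55 tip [ 433.  -176.   105.9] F [-0.4  1.3  0.5] open 0.848
now-frame cm [ 0.08 -0.15  9.19] target-frame cm [ 0.   -0.2   9.19] rot deg [-0.29  0.47  0.35]
```

```bash

python3 -m pendant '[[0,-0.2,3,-0.3,0.5,0],[0,0,3,0,0,0],[0,0,2,0,0,0],[0,0,1,0,0,0],[0,0,0.2,0,0,0],[0,0,0,0,0,0]]'|grep -E "pos|wrist"
python3 -m pendant '[[0,0,0,0,0,0],[0,0,0,0,0,0],[0,0,0,0,0,0],[0,0,0,0,0,0],[0,0,0,0,0,0],[0,0,0,0,0,0]]' 0.5 30 | grep -E "open|grip"
python3 d.py 433 -174 14 0 0
python3 -m pendant '[[0,0,-1,0,0,0],[0,0,-2,0,0,0],[0,0,-3,0,0,0],[0,0,-4,0,0,0],[0,0,-4,0,0,0],[0,0,-4,0,0,0],[2,2,0,0,0,0],[2,3,0,0,0,0]]'|grep pos
python3 -m pendant '[[2,3,0,0,0,0],[2,3,0,0,0,0],[2,3,0,0,5.8,0],[1,3,0,0,5.8,0],[1,2,0,0,5.8,0],[0,0,0,0,5.8,0],[0,0,0,0,5.8,0],[0,0,0,0,5.8,0]]'|grep pos
python3 -m pendant '[[0,0,0,0,0,0],[0,0,0,0,0,0]]'|grep -E "pos|open"
sed -i 's|"178.4","35"|sys.argv[4] if len(sys.argv)>4 else "178.4",sys.argv[5] if len(sys.argv)>4 else "35"|' e.py
python3 e.py -118 8 30 358.4 -35
```

```text
position: [0.4351, -0.1758, -0.0272]
wrist_force: [0.1, 0.7, 0.2]
opening: 0.589
grip_force: 30.0
t 32.55 tip [ 434.8 -175.5   17.4] F [-2.   0.9  6.3] open 0.589
now-frame cm [-0.18 -0.15  0.34] target-frame cm [-0.18 -0.15  0.34] rot deg [ 0.26 -0.36  0.12]
position: [0.4749, -0.224, 0.1564]
position: [0.5533, -0.3647, 0.1572]
position: [0.5529, -0.3643, 0.1564]
opening: 0.588
target [ 566.1 -371.4   94.7]
t 34.05 tip [ 527.4 -364.3  192.9] F [ 0.5 -0.  -1.9] open 0.588
now-frame cm [-2.45  0.7  10.26] target-frame cm [-2.44  0.61 10.27] rot deg [-0.85  0.09  1.44]
```

```bash

python3 -m pendant '[[-1.2,0.6,2.5,0,0,0.7],[-1.2,0,3,0,0,0.7],[0,0,2.5,-0.8,0,0],[0,0,1.8,0,0,0],[0,0,0.5,0,0,0],[0,0,0,0,0,0]]'|grep -E "pos|wrist"
python3 e.py -118 8 18 358.4 -35
```

```text
position: [0.5944, -0.37, 0.0579]
wrist_force: [0.1, -0.3, -2.1]
target [ 573.  -371.6   84.9]
t 34.55 tip [ 568.9 -369.4   94.4] F [ 0.1 -0.3 -2.1] open 0.587
now-frame cm [-0.21  0.22  1.01] target-frame cm [-0.21  0.21  1.02] rot deg [-0.14  0.01  0.22]
```

```bash

python3 -m pendant '[[-0.2,0.2,0.4,0,0,0],[0,0,0.4,0,0,0],[0,0,0,0,0,0],[0,0,0,0,0,0]]'|grep -E "pos|wrist"
python3 -m pendant '[[0,0,0.2,0,0,0],[0,0,0,0,0,0],[0,0,0,0,0,0]]'|grep -E "pos|wrist"
python3 -m pendant '[[0,0,0,0,0,0],[0,0,0,0,0,0],[0,0,0,0,0,0],[0,0,0,0,0,0]]' 0.72 | grep -E "pos|wrist"
python3 -m pendant '[[0,0,-1.5,0,0,0],[0,0,-3,0,0,0],[0,0,-4,0,0,0],[0,0,-4,0,0,0],[0,0,0,0,-5.8,0],[0,0,0,0,-5.8,0],[0,0,0,0,-5.8,0],[0,0,0,0,-5.8,0]]' 1 | grep pos
python3 -m pendant '[[-2,0,0,0,-5.8,0],[-3,0,0,0,-5.8,0],[-3,0,0,0,0,0],[-3,-2,0,0,0,0],[0,-2,0,0,0,0],[0,0,0,0,0,0]]' | grep pos
python3 - <<'E'
from h import *
p,w=cloud("scene");deck(w);blobs(w,.05,.066,(.3,.5,-.33,.1)); p,w=cloud("top"); deck(w);blobs(w,.05,.066,(.3,.5,-.33,.1))
E
python3 d.py 425 -293 22 0 0
```

```text
position: [0.5963, -0.3733, 0.0514]
wrist_force: [-0.4, 0.6, -2.1]
position: [0.5974, -0.373, 0.0493]
wrist_force: [-0.1, -0.1, -2.6]
position: [0.5976, -0.3731, 0.0494]
wrist_force: [-0.8, -0.0, 0.3]
position: [0.5253, -0.3717, 0.1529]
position: [0.4166, -0.3258, 0.1442]
deck 468 [ 56.3 -34.3] [215.7 114.5] 89.6 z 37.0
deck 146 [ 58.7 131. ] [ 51.1 113. ] 88.3 z 37.6
px [429 255] n 175 c [420.4  70.7] size [58.9 48.4] ang 0.1 z [52.3 61.7 65.4]
px [253 257] n 181 c [ 423.7 -293. ] size [52.9 56.9] ang 82.4 z [53.3 61.7 64.9]
deck 523 [ 55.5 129.9] [ 53.1 111.1] 89.4 z 35.2
deck 529 [55.5 47.4] [110.7  52.9] 0.5 z 35.5
deck 531 [ 54.8 -32. ] [ 54.2 112.1] 89.2 z 35.2
deck 525 [  54.5 -117. ] [111.7  53.9] 0.8 z 35.2
px [542 362] n 100 c [ 426.  -278.1] size [22.9 48.5] ang 86.5 z [53.6 59.7 64. ]
px [372 364] n 225 c [421.   71.6] size [51.2 51.5] ang 0.4 z [54.8 59.1 63.2]
t 36.73 tip [ 417.4 -328.3  188.9] F [-0.4 -0.   0. ] open 0.996
now-frame cm [ 0.57 -3.58 16.68] target-frame cm [ 0.76 -3.53 16.69] rot deg [ 0.12 -0.34 -1.46]
```

All four cartons lie flat on the deck: deck y = 130, 47, -32, -117, each 110 mm long, with lower ends at the lip. Now the tubs. For the one by the mug I'll close along world x so the gripper body stays clear of it.

```bash

python3 -m pendant '[[0.6,-3.5,0,0,0,0],[0,0,0,0,0,-7.1],[0,0,0,0,0,-7.1],[0,0,0,0,0,-7.1],[0,0,0,0,0,-7.1],[0,0,0,0,0,-7.1],[0,0,0,0,0,-7.1],[0,0,0,0,0,-7.1]]' | grep pos
python3 -m pendant '[[0,0,0,0,0,-7.1],[0,0,0,0,0,-7.1],[0,0,0,0,0,-7.1],[0,0,0,0,0,-7.1],[0,0,0,0,0,-7.1],[0,0,0,0,0,-6],[0,0,3,0,0,0],[0,0,3,0,0,0]]' | grep pos
python3 d.py 425 -293 20 90 0
```

```text
position: [0.4248, -0.2944, 0.1437]
position: [0.4258, -0.2952, 0.084]
t 38.07 tip [ 425.5 -295.   128.5] F [-0.3 -0.7  0.3] open 1.001
now-frame cm [ 0.25 -0.14 10.85] target-frame cm [ 0.2  -0.05 10.85] rot deg [ 0.46  0.26 -0.27]
```

```bash

python3 -m pendant '[[0.2,0,3,0.4,0.3,0],[0,0,3,0,0,0],[0,0,2.5,0,0,0],[0,0,1.8,0,0,0],[0,0,0.5,0,0,0],[0,0,0,0,0,0]]'|grep -E "pos|wrist"
python3 -m pendant '[[0,0,0,0,0,0],[0,0,0,0,0,0],[0,0,0,0,0,0],[0,0,0,0,0,0],[0,0,0,0,0,0],[0,0,0,0,0,0],[0,0,0,0,0,0]]' 0.5 25 | grep -E "open|grip"
python3 d.py 425 -293 20 90 0
python3 -m pendant '[[0,0,-1,0,0,0],[0,0,-2,0,0,0],[0,0,-3,0,0,0],[0,0,-4,0,0,0],[0,0,-4,0,0,0],[0,0,0,0,0,0]]'
python3 d.py 490 239 180 90 0
```

```text
position: [0.4245, -0.2914, -0.0253]
wrist_force: [0.2, 0.1, -0.0]
opening: 0.608
grip_force: 25.0
t 39.15 tip [ 424.7 -291.5   20.8] F [-2.3  0.7  5. ] open 0.608
now-frame cm [-0.15  0.03  0.07] target-frame cm [-0.15  0.03  0.08] rot deg [-0.09 -0.2  -0.28]
t: 39.65
position: [0.4272, -0.294, 0.1233]
tool_rot: [0.709, 0.705, 0.001, 0.004]
wrist_force: [-0.4, -1.7, -0.1]
opening: 0.607
grip_force: 25.0
t 39.65 tip [ 426.9 -293.8  167.8] F [-0.4 -1.7 -0.1] open 0.607
now-frame cm [53.31  6.06 -1.44] target-frame cm [53.28  6.31 -1.22] rot deg [ 0.37  0.28 -0.28]
```

```bash

python3 -m pendant '[[2,0.4,-0.5,0,0,0],[3.5,0.4,-0.5,0,0,0],[3.5,0.4,-0.4,0,0,0],[3.5,0.4,0,0,0,0],[3.5,0.4,0,0,0,0],[3.5,0.4,0,0,0,0],[3.5,0.4,0,0,0,0],[3.5,0.4,0,0,0,0]]' | grep pos
python3 -m pendant '[[3.5,0.4,0,0,0,0],[3.5,0.4,0,0,0,0],[3.5,0.4,0,0,0,0],[3.5,0.4,0,0,0,0],[3.5,0.4,0,0,0,0],[3.5,0.4,0,0,0,0],[3.5,0.3,0,0,0,0],[2,0.3,0,0,0,0]]' | grep pos
python3 -m pendant '[[0,0,0,0,0,0],[0,0,0,0,0,0]]' | grep pos
python3 d.py 490 239 26 90 0
python3 - <<'E'
from h import *
p,w=cloud("scene");box=(.3,.64,.15,.4);blobs(w,.052,.066,box,20);p,w=cloud("top","top4.png")
E
```

```text
position: [0.4578, -0.0251, 0.1308]
position: [0.4888, 0.241, 0.1316]
position: [0.489, 0.2385, 0.1314]
t 41.15 tip [489.1 238.3 175.9] F [ 0.7 -0.  -1.7] open 0.609
now-frame cm [1.000e-02 1.300e-01 1.499e+01] target-frame cm [ 0.07  0.09 14.99] rot deg [-0.16 -0.22 -0.18]
px [538 239] n 58 c [366.1 298.7] size [48.6 15.6] ang 88.1 z [52.5 59.4 65.7]
```

View pics/top4.png

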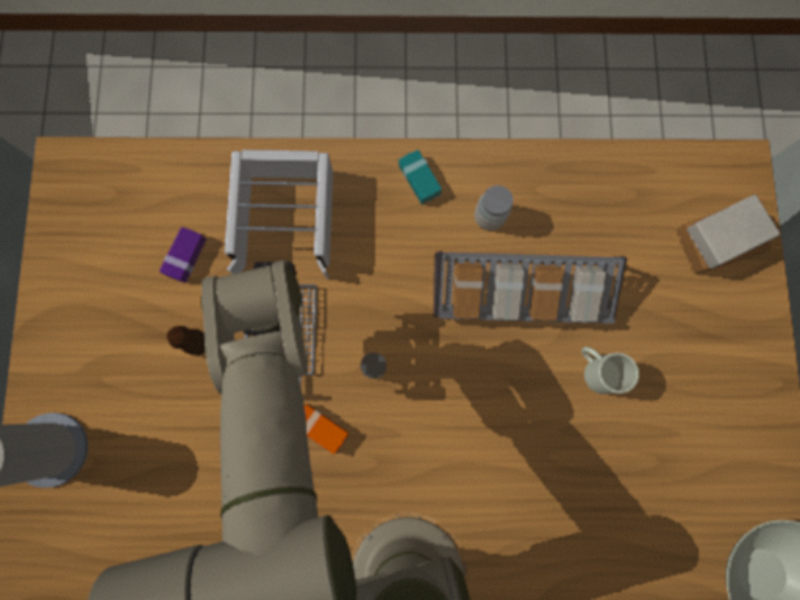

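All four cartons sit on the stand, and the basket hasn't moved (right rim at (315,330)). Lowering the first tub.

```bash

python3 -m pendant '[[0,0,3,0,0,0],[0,0,3,0,0,0],[0,0,3,0,0,0],[0,0,3,0,0,0],[0,0,1.5,0,0,0],[0,0,0.8,0,0,0],[0,0,0.3,0,0,0],[0,0,0,0,0,0]]' | grep -E "pos|wrist"
python3 -m pendant '[[0,0,0.3,0,0,0],[0,0,0,0,0,0],[0,0,0,0,0,0]]'|grep -E "pos|wrist"
python3 d.py 490 239 26 90 0
```

```text
position: [0.4895, 0.238, -0.0139]
wrist_force: [0.2, 0.0, -1.1]
position: [0.4896, 0.2386, -0.0165]
wrist_force: [-0.1, -0.1, -1.0]
t 42.17 tip [489.7 238.4  28. ] F [-0.1 -0.1 -1. ] open 0.605
now-frame cm [0.06 0.03 0.2 ] target-frame cm [0.06 0.03 0.2 ] rot deg [-0.04 -0.25 -0.29]
```

```bash

python3 -m pendant '[[0,0,0.25,0,0,0],[0,0,0,0,0,0],[0,0,0,0,0,0]]'|grep -E "pos|wrist"
python3 -m pendant '[[0,0,0,0,0,0],[0,0,0,0,0,0],[0,0,0,0,0,0],[0,0,0,0,0,0]]' 0.85|grep -E "pos|wrist|open"
python3 -m pendant '[[0,0,-1,0,0,0],[0,0,-2,0,0,0],[0,0,-3,0,0,0],[0,0,-4,0,0,0],[0,0,-3,0,0,0],[-3,0,0,0,0,0],[-3.5,-1,0,0,0,0],[-3.5,-2,0,0,0,0]]' 1|grep -E "pos|wrist"
python3 -m pendant '[[-3.5,-2,0,0,0,0],[-3,-2,0,0,0,0],[0,0,0,0,0,0],[0,0,0,0,0,0]]'|grep -E "pos|wrist"
python3 - <<'E'
from h import *
p,w=cloud("scene");box=(.3,.64,.05,.4);blobs(w,.05,.066,box,20);blobs(w,.06,.076,box,20)
p,w=cloud("top");blobs(w,.05,.066,(.3,.64,.04,.4),20);print('rim');blobs(w,.012,.026,box,20)
E
python3 d.py 421 71 20 90 0
```

```text
position: [0.4892, 0.2385, -0.0196]
wrist_force: [-0.4, -0.3, -1.5]
position: [0.4893, 0.2386, -0.0196]
wrist_force: [-1.1, 0.5, 0.7]
opening: 0.85
position: [0.4597, 0.1371, 0.111]
wrist_force: [0.5, 0.1, -0.5]
position: [0.4185, 0.0725, 0.1107]
wrist_force: [0.6, 0.3, -1.1]
px [525 240] n 150 c [364.1 273.8] size [18.8 98.1] ang 2.4 z [50.6 58.8 65.6]
px [430 256] n 161 c [419.8  73.9] size [57.1 42.1] ang 0.1 z [51.7 61.8 64.9]
px [512 278] n 126 c [491.4 233.1] size [54.1 48.3] ang 20.4 z [51.1 63.3 65.9]
px [525 237] n 82 c [364. 275.] size [16.8 95.9] ang 1.0 z [60.6 64.2 66.9]
px [430 253] n 120 c [419.3  73.9] size [56.1 42.1] ang 0.1 z [60.4 62.6 65.5]
px [513 274] n 188 c [489.8 236.2] size [52.4 55.7] ang 28.1 z [61.4 65.8 68.9]
px [292 330] n 188 c [491.3 236. ] size [51.9 51.8] ang 1.9 z [59.3 63.3 65.6]
px [270 392] n 111 c [365.7 273.4] size [ 9.7 95.1] ang 0.0 z [57.1 61.5 64.7]
rim
px [272 349] n 234 c [481.4 273.5] size [149.2 238.4] ang 89.6 z [15.8 20.7 24.2]
px [300 289] n 73 c [584.9 227.8] size [110.2  52.1] ang 51.8 z [15.4 19.9 24.4]
t 43.85 tip [419.3  73.5 154.9] F [ 0.   0.6 -0. ] open 1.003
now-frame cm [-0.31  0.18 13.49] target-frame cm [-0.25  0.17 13.49] rot deg [-0.03 -0.24 -0.29]
```

```bash

python3 -m pendant '[[-0.2,0.2,3,0,0,0],[0,0,3,0,0,0],[0,0,3,0,0,0],[0,0,2.5,0,0,0],[0,0,1.5,0,0,0],[0,0,0.5,0,0,0],[0,0,0,0,0,0]]'|grep -E "pos|wrist"
python3 -m pendant '[[0,0,0,0,0,0],[0,0,0,0,0,0],[0,0,0,0,0,0],[0,0,0,0,0,0],[0,0,0,0,0,0],[0,0,0,0,0,0],[0,0,0,0,0,0]]' 0.5 25 | grep -E "open|grip"
python3 d.py 421 71 20 90 0
python3 -m pendant '[[0,0,-1,0,0,0],[0,0,-2,0,0,0],[0,0,-3,0,0,0],[0,0,-4,0,0,0],[0,0,-4,0,0,0],[2,0.5,0,0,0,0],[3,1,0,0,0,0],[3,1,0,0,0,0]]'|grep pos
python3 -m pendant '[[3,1,0,0,0,0],[3,1,0,0,0,0],[3,1,0,0,0,0],[3,1,0,0,0,0],[2.5,0.4,0,0,0,0],[1,0,0,0,0,0],[0,0,0,0,0,0],[0,0,0,0,0,0]]'|grep pos
python3 d.py 490 309 27 90 0
```

```text
position: [0.4203, 0.0727, -0.026]
wrist_force: [0.3, 0.0, -0.3]
opening: 0.605
grip_force: 25.0
t 45.02 tip [420.5  71.7  19.6] F [-2.8  0.3  6.3] open 0.605
now-frame cm [-0.07  0.05 -0.04] target-frame cm [-0.07  0.05 -0.04] rot deg [-0.1  -0.23 -0.29]
position: [0.4464, 0.152, 0.1157]
position: [0.4903, 0.3054, 0.1151]
t 46.35 tip [490.5 305.2 159.6] F [ 0.   0.4 -2.2] open 0.601
now-frame cm [ 3.300e-01 -1.000e-02  1.326e+01] target-frame cm [ 0.38 -0.05 13.26] rot deg [-0.17 -0.19 -0.26]
```

```bash

python3 -m pendant '[[0.4,0,3,0,0,0],[0,0,3,0,0,0],[0,0,3,0,0,0],[0,0,2,0,0,0],[0,0,1.2,0,0,0],[0,0,0.6,0,0,0],[0,0,0.4,0,0,0],[0,0,0,0,0,0]]' | grep -E "pos|wrist"
python3 -m pendant '[[0,0,0.2,0,0,0],[0,0,0,0,0,0],[0,0,0,0,0,0]]'|grep -E "pos|wrist"
python3 d.py 490 309 24 90 0
python3 -m pendant '[[0,0,0,0,0,0],[0,0,0,0,0,0],[0,0,0,0,0,0],[0,0,0,0,0,0]]' 0.85|grep -E "pos|wrist|open"
python3 -m pendant '[[0,0,-1,0,0,0],[0,0,-2,0,0,0],[0,0,-3,0,0,0],[0,0,-4,0,0,0],[0,-3,0,0,0,0],[0,-3,0,0,0,0],[-1,-3,0,0,0,0],[-2,-3,0,0,0,0]]' 0.5|grep -E "pos|wrist"
python3 - <<'E'
from h import *
p,w=cloud("scene");box=(.3,.64,.05,.4);blobs(w,.05,.070,box,20)
p,w=cloud("top","top5.png");blobs(w,.05,.070,(.3,.64,.04,.4),20);print('rim');blobs(w,.012,.026,box,20);deck(w)
E
python3 d.py 366 274 43 89.5 0
```

```text
position: [0.4909, 0.3102, -0.016]
wrist_force: [-0.2, 0.6, -2.5]
position: [0.4909, 0.3107, -0.0177]
wrist_force: [-0.0, -0.3, -1.3]
t 47.27 tip [491.  310.5  26.8] F [-0.  -0.3 -1.3] open 0.61
now-frame cm [-0.15 -0.1   0.28] target-frame cm [-0.15 -0.1   0.28] rot deg [-0.05 -0.26 -0.28]
position: [0.4908, 0.3106, -0.0181]
wrist_force: [0.3, -1.6, 0.1]
opening: 0.848
position: [0.3693, 0.2813, 0.0824]
wrist_force: [0.2, 0.2, 0.3]
px [525 239] n 161 c [364.9 274.2] size [98.2 15.9] ang 89.1 z [51.5 60.7 66.4]
px [513 276] n 219 c [490.1 234.9] size [56.1 51.3] ang 14.4 z [53.3 65.5 69.2]
px [551 276] n 219 c [492.  308.4] size [52. 56.] ang 89.0 z [53.4 65.1 68.4]
px [257 327] n 181 c [498.4 309.2] size [53.3 39.1] ang 83.7 z [58.7 62.9 67.2]
px [292 330] n 226 c [491.3 235.7] size [52.5 52.3] ang 88.3 z [58.5 63.2 66.7]
px [286 392] n 39 c [365.6 245.2] size [39.7  9.6] ang 89.8 z [56.7 62.3 65. ]
rim
px [272 290] n 104 c [582.1 288.6] size [ 81.3 171.6] ang 27.2 z [14.9 19.6 23.6]
px [305 351] n 113 c [472.1 210.3] size [ 66.3 202.5] ang 67.4 z [16.1 20.9 24.1]
deck 519 [ 54.6 129.8] [ 52.7 111.4] 90.0 z 35.4
deck 528 [55.7 46.9] [110.6  54.4] 0.6 z 35.3
deck 527 [ 55.3 -31.2] [111.3  52.9] 0.8 z 35.3
deck 532 [  54.9 -117.4] [111.6  56.1] 0.2 z 35.5
t 48.37 tip [366.2 278.9 126.1] F [0.7 0.5 0.2] open 0.499
now-frame cm [-0.51  0.03  8.31] target-frame cm [-0.49 -0.01  8.31] rot deg [-0.34 -0.13  0.27]
```

View pics/top5.png

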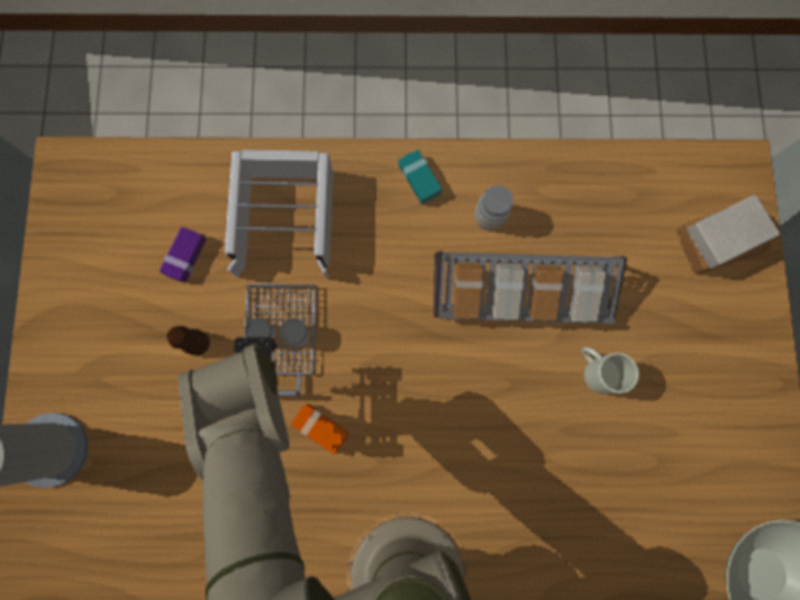

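Both tubs stand in the basket at (259,330) and (293,332); the bay is empty and the cartons haven't moved. Now gripping the handle and pushing the basket in.

```bash

python3 -m pendant '[[-0.5,0,2,-0.3,0,0.3],[0,0,2.5,0,0,0],[0,0,2,0,0,0],[0,0,1.5,0,0,0],[0,0,0.2,0,0,0],[0,0,0,0,0,0]]'|grep -E "pos|wrist"
python3 -m pendant '[[0,0,0,0,0,0],[0,0,0,0,0,0],[0,0,0,0,0,0],[0,0,0,0,0,0],[0,0,0,0,0,0],[0,0,0,0,0,0],[0,0,0,0,0,0]]' 0 30 | grep -E "open|grip"
python3 -m pendant '[[0,0.3,0,0,0,0],[0,0.6,0,0,0,0],[0,0.9,0,0,0,0],[0,1.2,0,0,0,0],[0,1.2,0,0,0,0],[0,1.2,0,0,0,0],[0,1.2,0,0,0,0],[0,1.2,0,0,0,0]]'|grep -E "pos|wrist|open"
python3 d.py 615 272 45 89.5 0
```

```text
position: [0.3711, 0.2761, -0.0002]
wrist_force: [-0.7, 0.0, 0.2]
opening: 0.112
grip_force: 30.0
position: [0.4482, 0.2752, -0.0]
wrist_force: [-5.4, 0.9, 2.2]
opening: 0.11
t 50.12 tip [448.2 275.   44.5] F [-5.4  0.9  2.2] open 0.11
now-frame cm [-0.13 16.68 -0.04] target-frame cm [-0.16 16.68 -0.05] rot deg [ 0.05 -0.21 -0.08]
```

```bash

python3 -m pendant '[[0,1.2,0,0,0,0],[0,1.2,0,0,0,0],[0,1.2,0,0,0,0],[0,1.2,0,0,0,0],[-0.1,1.2,0,0,0,0],[0,1.2,0,0,0,0],[0,1.2,0,0,0,0],[0,1.2,0,0,0,0]]'|grep -E "pos|wrist|open"
python3 -m pendant '[[0,1.2,0,0,0,0],[0,1,0,0,0,0],[0,0.8,0,0,0,0],[0,0.7,0,0,0,0],[0,0.6,0,0,0,0],[0,0.5,0,0,0,0],[0,0,0,0,0,0]]'|grep -E "pos|wrist|open"
python3 d.py 615 272 45 89.5 0
```

```text
position: [0.5443, 0.2732, 0.0]
wrist_force: [-3.4, 1.4, -0.4]
opening: 0.112
position: [0.5936, 0.2726, 0.0001]
wrist_force: [2.7, 0.2, -6.1]
opening: 0.115
t 51.37 tip [593.4 272.4  44.6] F [ 2.7  0.2 -6.1] open 0.115
now-frame cm [-0.02  2.16 -0.03] target-frame cm [-0.02  2.16 -0.04] rot deg [ 0.24 -0.23 -0.11]
```

```bash

python3 -m pendant '[[0,0.4,0,0,0,0],[0,0.4,0,0,0,0],[0,0.4,0,0,0,0],[0,0.4,0,0,0,0],[0,0,0,0,0,0]]'|grep -E "pos|wrist"
python3 -m pendant '[[0,0.3,0,0,0,0],[0,0,0,0,0,0],[0,0,0,0,0,0]]'|grep -E "pos|wrist"
python3 -m pendant '[[0,0.3,0,0,0,0],[0,0,0,0,0,0],[0,0,0,0,0,0]]'|grep -E "pos|wrist"
python3 -m pendant '[[0,0.2,0,0,0,0],[0,0,0,0,0,0],[0,0,0,0,0,0]]'|grep -E "pos|wrist"
```

```text
position: [0.6097, 0.2725, 0.0004]
wrist_force: [1.8, -0.8, -5.4]
position: [0.6122, 0.2725, 0.0005]
wrist_force: [2.3, 0.1, -5.2]
position: [0.614, 0.2728, 0.0003]
wrist_force: [-4.8, 1.6, -3.5]
position: [0.614, 0.2735, 0.0]
wrist_force: [-15.0, 2.1, 1.1]
```

```bash

python3 -m pendant '[[0,0,0,0,0,0],[0,0,0,0,0,0],[0,0,0,0,0,0],[0,0,0,0,0,0],[0,0,0,0,0,0],[0,0,0,0,0,0]]' 0.4 |grep -E "pos|wrist|open"
python3 -m pendant '[[0,0,-1,0,0,0],[0,0,-2,0,0,0],[0,0,-3,0,0,0],[0,0,-4,0,0,0],[0,0,-4,0,0,0],[0,-3,0,0,0,0],[0,-3.5,0,0,0,0],[0,-3.5,0,0,0,0]]'|grep -E "pos|wrist"
python3 -m pendant '[[0,-3.5,0,0,0,0],[0,-3.5,0,0,0,0],[0,-3.5,0,0,0,0],[0,-3.5,0,0,0,0],[0,0,0,0,0,0],[0,0,0,0,0,0]]'|grep -E "pos|wrist"
python3 - <<'E'
from h import *
print("scene");p,w=cloud("scene");box=(.55,.86,.185,.365);blobs(w,.05,.072,box,20)
cv2.imwrite("pics/s6.png",cv2.resize(p[150:310,60:440,::-1],(800,337)))
p,w=cloud("top");print("top");blobs(w,.05,.072,box,20);deck(w)
p2=cv2.resize(p[80:260,100:420,::-1],(800,450));cv2.imwrite("pics/t6.png",p2)
E
```

```text
position: [0.6171, 0.2724, 0.0007]
wrist_force: [0.1, -0.2, 0.2]
opening: 0.398
position: [0.5153, 0.2728, 0.1413]
wrist_force: [-0.0, 0.2, 0.2]
position: [0.3758, 0.2747, 0.1409]
wrist_force: [-0.2, -0.6, 0.2]
scene
px [540 320] n 214 c [615.2 271.4] size [96.2 14.1] ang 88.9 z [51.6 61.2 66.2]
px [595 348] n 37 c [687.2 354.1] size [57.7  1.9] ang 0.1 z [51.9 61.3 71.2]
px [527 369] n 250 c [741.  231.4] size [53.4 47.1] ang 80.8 z [61.4 65.7 68.7]
px [572 370] n 240 c [744.6 304.4] size [52.4 44.3] ang 87.2 z [61.7 65.6 68.6]
px [600 369] n 37 c [739.7 353.3] size [ 1.8 54.1] ang 88.2 z [51.3 60.6 70.9]
px [607 395] n 49 c [794.3 352.3] size [61.4  2.2] ang 0.1 z [50.8 60.5 71.1]
top
px [275 167] n 139 c [850.  278.4] size [ 37.4 159.9] ang 11.6 z [51.1 61.  71.3]
px [243 192] n 25 c [789.2 352.9] size [ 2.7 46.8] ang 89.9 z [51.3 59.3 69.6]
px [241 216] n 23 c [737.1 353.3] size [ 2.4 45.7] ang 88.9 z [52.1 58.9 69.2]
px [264 215] n 187 c [737.  305.4] size [43.3 51.9] ang 2.5 z [57.9 63.1 67.6]
px [298 216] n 181 c [735.  232.5] size [41.6 50.8] ang 1.0 z [57.5 63.  67.7]
px [238 248] n 49 c [669.4 356.3] size [ 7.8 76. ] ang 82.7 z [51.  61.3 70. ]
px [277 272] n 96 c [614.8 271.8] size [96.2 11.6] ang 87.3 z [54.6 61.  65.1]
deck 524 [ 54.7 129.7] [ 52.7 110.2] 89.7 z 35.6
deck 530 [54.7 47.4] [112.9  53. ] 0.0 z 35.3
deck 525 [ 54.9 -31.5] [111.2  54.5] 0.0 z 35.4
deck 524 [  53.9 -116.2] [112.9  53.1] 0.8 z 35.5
```

View pics/t6.png

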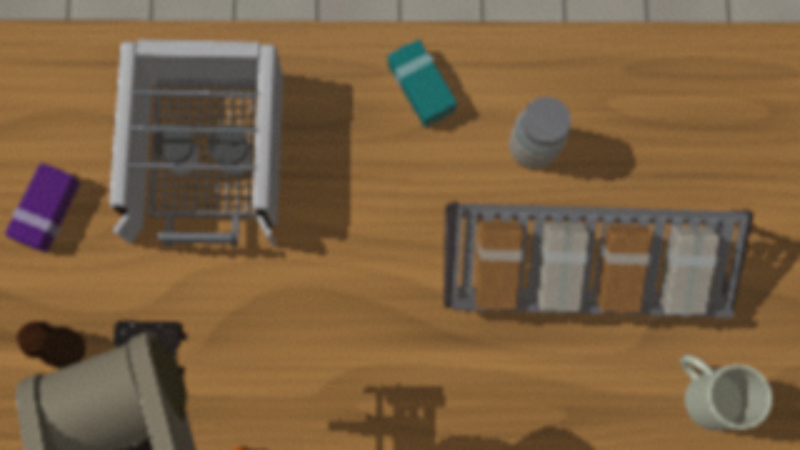

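View pics/s6.png

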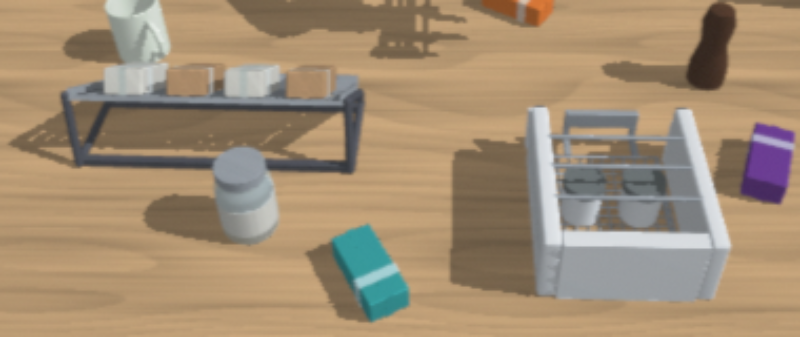

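Tubs are upright in the basket at (178,147) and (230,150) in the top crop. The handle measures x = 0.615, which is the home position, and the push stalled against the wall there. The four cartons are against the lip and the bystanders are untouched, so I'm handing in.

```bash
python3 -c "
from rig import order; print(order.sign_off())"
```

```text
the job is handed in; nothing more can be done
None
```

I handed the job in at about 53 s with both tubs upright in the basket, the basket home against the bay's back wall, and all four cartons side by side on the stand against the lip; the fingertips turned out to sit about 44 mm short of the reported TCP, so I corrected for that throughout after one missed grasp at the handle.

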